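# Stopper the jar with the spring tongs

### The arm

A 6-joint arm with a two-finger parallel gripper is mounted at the origin on the work surface. World frame = base frame: x ahead of the robot, y to its left, z up, the work surface at z = 0. Lengths are in m, angles in rad, forces in N, time in s.
With the tool pointing down it reaches from about 0.15 to 0.775 m from the base axis. Payload 6.1 kg.
Tool frame: the origin (TCP) lies on the front face of the gripper's body, between the roots of the fingers; the fingertips stand 73 mm ahead of it and the grasp point (between the pads) lies 54 mm ahead of it (env.pinch_z is the distance from the TCP to the grasp point, in m); z points along the fingers, x is the direction in which the jaws open and shut, and the axes are right-handed (so a half turn about z gives the same grasp; the last joint's range is limited). The gripper opens to 85 mm and grips with 20 to 120 N. Pads are 22 mm wide; open, the fingers measure 114 mm over their backs; the gripper's body (76 mm by 85 mm) begins 54 mm behind the grasp point. The pads swing forward as they close: fully open they stand 13 mm farther back than shut.
Start: joints at [0, 0.126, -0.04, 1.405, 0, 1.571], TCP at [0.525, -0, 0.304] pointing down, gripper open.
Joint ranges: [-2.72, 2.72], [-0.95, 1.95], [-1.27, 1.35], [-1.78, 2.02], [-1.46, 1.47], [-3.14, 3.14]. Speed limits (rad/s): [2.39, 2.39, 3.01, 3.14, 3.14, 3.14].

### API

Orientations are given as a unit quaternion [w, x, y, z].
In Python, from workcell import telemetry, snapshot, camera_info, workorder, env gives the robot as it stands. The module is installed in compiled form; this text tells all that it offers.
- The arm moves only by the tool carry_out, never from a script. Its argument "moves" is a list of rows, each an object with "linear": the shift along the tool's x, y, z normalised to -1 to 1, where 1 is 0.5 m, a list of three; "spin": the turn about the tool's z normalised to -1 to 1, where 1 is 180 degrees; "fingers": the opening, from -1 (shut) to 1 (fully open). In form: [{"linear": [tx, ty, tz], "spin": spin, "fingers": fingers}, ...]. A call has 1 to 5 rows; each row is the pose to reach, as a shift and turn from the pose commanded when the call began, along the tool's axes at that moment, turning the shorter way round; what a row does not reach only later rows make up. A row lasts 1/12 s, in which the tool goes at most 41.7 mm and 7.16 degrees, less where a joint would pass 70% of its speed; a pose out of reach is approached as far as the arm can. A call with a number of a shift or a turn outside -1 to 1 is refused whole. A call with a gripper value outside its range is refused whole. The fingers move at their own pace and stop on an object; the grip force is fixed at half the most. Time passes only in rows, so rows that repeat a pose let the fingers close. It gives the time, the measured TCP pose, the force and the opening at its end, in the units of the state.
- telemetry.state(): the state, without advancing time (a new reading comes with each control period).
- snapshot(name): name is "scene" or "side" or "wrist"; returns (picture, depth): 400x640x3 uint8, red, green, blue; 400x640 float32, m along the optical axis (not along the pixel's ray), 0 where there is no reading.
- camera_info(name): a dict with "fovy" (degrees; the focal length in pixels is half the picture's height over the tangent of half this angle, whatever the lens; pixels are square), "cx", "cy" (the principal point, pixels), "view" (4x4, takes a point from world to camera coordinates). Camera axes: x right, y down, z forward; pixel columns grow to the right and rows downward; lengths in m; the calibration is good to about 2 mm. A picture is of the moment at which its call begins: read the wrist's pose just before it. camera_info takes no time and is no camera call; for the wrist camera it gives the pose at the moment of the call.
- workorder.job_done(): hands the job in, once; it reports no verdict.
The state is a dict: "time": time; "joint_positions": joint angles; "joint_vel": joint speeds; "joint_efforts": joint torques, N m; "tcp_pos": TCP position; "tool_rot": TCP orientation; "force": force on the tool from outside, world axes, zero at the start; "moment": the same for the moment, N m; "grip_width": finger opening in m.
Only numpy, scipy, OpenCV 4.12 (cv2) and the standard library are available. Lean on these libraries where they do the work, as an engineer would, in place of code of your own. Each camera call takes 0.05 s, during which the arm holds its last target.

### The job

The stoppers have been scalded clean, so do not touch them with the gripper: take the small spring tongs out of their wooden stand, squeeze them on the knob of the smaller stopper in the drying block and lift it out. Put it in the neck of the jar and push it down with the tongs past the tight seal until it comes up firmly against the rubber stop inside (about 12 N of push in all; more than 18 N would damage the jar), then let go and stand the tongs back upright in their stand. Leave the other stopper, the mug, the bowl and the napkin ring where they are.

Things in the scene. Friction and masses are not known exactly. Their poses are not given: they have to be found in the camera images.
- tongs_grip (a point): Small steel spring tongs standing upright and open, tips down, in the stand; 117 mm tall. This point lies midway between the arms where they are squeezed: 80 mm above the tips, 37 mm below the top. z points up; the arms lie side by side along y and are squeezed along y. Here they measure 29 mm over the outsides when open, 22 mm (arms parallel) when closed on the small knob.
- tongs: The same tongs, 65 g; origin midway between the tips at their lower ends, same axes. Arms: flat strips 16 mm wide, 3 mm thick, hinged 110 mm above the tips. Gap at the tips 40 mm open; about 31 mm with the arms squeezed to 27 mm, which is enough to carry them. The spring takes 2 N to start, 5 N closed on the small knob; about a quarter of any further squeeze (20 to 30 N is good) reaches the tips.
- stand: Fixed dark wooden tong stand, an open box 52 (x) x 88 (y) x 45 mm high with 8 mm walls and floor: the well is 36 x 72 mm, its floor 8 mm above the table. Origin at the centre of the underside. The tongs stand on the well floor with their y about along the stand's y.
- stopper_mid (a point): The smaller stopper, upright, 50 mm tall, 20 to 45 g; this point is half-way up on its axis, z up. From the bottom: rubber plug 20 mm diameter, 30 mm long, its last 4 mm tapered to 14 mm; white flange 36 mm diameter, 4 mm thick, its top 9 mm above this point; round white knob 16 mm diameter, 16 mm tall. The tong tips go either side of the knob and may rest on the flange.
- stopper: The same smaller stopper; origin on the axis at the bottom of the plug.
- big_stopper: The larger stopper, to be left alone; origin at the bottom of its plug.
- big_stopper_mid (a point): The larger stopper, to be left alone: same shape and height, flange 44 mm, knob 23 mm, plug 24 mm diameter (too big for the jar). This point is half-way up on its axis.
- block: Fixed wooden drying block 64 (x) x 170 (y) x 36 mm high, origin at the centre of the underside. Two through holes 27 mm diameter at y = -50 and +50 mm; a stopper hangs by its flange on the top face of each, loosely. Which stopper is in which hole varies.
- jar_rim (a point): Fixed squat white jar, body 88 mm diameter, 72 mm high; this point is the centre of the mouth at the rim, z up. The neck's bore is 22 mm diameter with a slightly flared mouth, its outside 32 to 37 mm diameter. A tight rubber seal starts 8 mm below the rim and slides down ahead of the plug, dragging with about 3 N.
- jar: The same jar; origin at the centre of its underside. Below the seal is a springy rubber stop, met when the plug's bottom is 12 to 27 mm below the rim: the depth differs from jar to jar and cannot be seen, only felt. It gives from 4 N on, stiffening by 6 N per mm. Pressed home, the flange still stands 1 to 18 mm above the rim.
- cup: White mug, 76 mm across, 75 mm high, a bystander; origin at the centre of its underside.
- bowl: White bowl, 100 mm across, 40 mm high, a bystander; origin at the centre of its underside.
- napkin_ring: Dark wooden napkin ring, 48 mm across, 30 mm high, a bystander; origin at the centre of its underside.

How it is judged:
On the way, in this order (a step that is already met when the one before it is completed fails the run):
1. the smaller stopper is lifted out of the block in the tongs (height (world z) of stopper above 0.04 m and contact force between tongs and stopper above 0.5 N and contact force between the fingers and tongs above 0.5 N and horizontal distance between stopper_mid and jar_rim above 0.06 m), for 0.2 s.
2. the stopper is pressed home in the jar: upright in the neck, bearing on the rubber stop with at least 5 N for a fifth of a second (horizontal distance between stopper and jar_rim below 0.004 m and angle between stopper_mid's own z axis and vertical below 0.2 rad and contact force between stopper and pin_c0 above 5 N), for 0.2 s.
At the end, for the whole second after the job is handed in: The smaller stopper stands upright (within 0.2 rad) in the jar's neck, the plug's bottom within 4 mm of its axis and at least 10.5 mm below the rim, having been pressed against the rubber stop; the tongs stand tips down on the floor of their stand, within 0.25 rad of upright, let go and at rest (horizontal distance between stopper and jar_rim below 0.004 m and angle between stopper_mid's own z axis and vertical below 0.2 rad and z of stopper in the frame of jar_rim below -0.0105 m and linear speed of each of stopper, tongs below 0.02 m/s and contact force between tongs and stopper below 0.05 N and contact force between the fingers and tongs below 0.05 N and z of tongs_grip in the frame of stand between 0.078 and 0.096 m and x of tongs in the frame of stand between -0.016 and 0.016 m and y of tongs in the frame of stand between -0.03 and 0.03 m and angle between tongs_grip's own z axis and vertical below 0.25 rad); the robot touches nothing.
It fails at once if the stopper is rammed: more than 15 N on the rubber stop (about 18 N of push in all) (contact force between stopper and pin_c0 above 15 N).
It fails at once if the gripper or arm touches a stopper (contact force between any of the fingers, the arm and stopper above 0.3 N or contact force between the fingers and big_stopper above 0.3 N).
It fails at once if the large stopper, mug, bowl or napkin ring is disturbed (distance of any of big_stopper_mid, cup, bowl, napkin_ring from where it was at the start of the episode above 0.02 m).
It also fails if it takes over 67 s, if anything falls off the work surface, if the arm or the gripper's body presses on something with over 40 N, if the wrist force passes 120 N, or if a joint passes its speed limit or range.

## Working session

There is one attempt and no reset: what is moved stays moved. The work goes in short steps, Python scripts to look and compute and a tool call to move; the robot and the scene stay as the last step left them, time stands still between calls to the robot, and variables do not carry over. Pictures are saved under pics/ and viewed, and the job is handed in when it is done.

Besides the shell and the picture viewer there is one more tool, called after "Emit:" as name(argument=value, ...) on one line, values as JSON. carry_out: Moves the arm, as the interface text tells. Its arguments: {"type":"object","properties":{"moves":{"type":"array","items":{"type":"object","properties":{"linear":{"type":"array","items":{"type":"number"}},"spin":{"type":"number"},"fingers":{"type":"number"}}}}},"required":["moves"]}

```bash
mkdir -p pics && cat > h.py <<'E'
import numpy as np, cv2, sys
from workcell import telemetry, snapshot, camera_info, workorder, env
def grab(name,tag):
    ci=camera_info(name); im,d=snapshot(name)
    np.savez('pics/%s.npz'%tag,im=im,d=d,view=np.array(ci['view']),f=200/np.tan(np.radians(ci['fovy'])/2),cx=ci['cx'],cy=ci['cy'])
    cv2.imwrite('pics/%s.png'%tag,im[:,:,::-1]); return load(tag)
def load(tag): return dict(np.load('pics/%s.npz'%tag))
def pts(c):
    v,u=np.mgrid[0:400,0:640]; z=c['d']
    P=np.stack([(u-c['cx'])*z/c['f'],(v-c['cy'])*z/c['f'],z,np.ones_like(z)],-1)
    W=P@np.linalg.inv(c['view']).T
    return W[...,:3]
def ray(c,u,v,z):
    V=np.linalg.inv(c['view']); o=V[:3,3]; d=V[:3,:3]@np.array([(u-c['cx'])/c['f'],(v-c['cy'])/c['f'],1])
    return o+d*(z-o[2])/d[2]
E
python3 - <<'E'
from h import *
print(telemetry.state()); print(env.pinch_z, [a for a in dir(env) if a[0]!='_'])
for n in ['scene','side','wrist']:
    c=grab(n,n+'0'); print(n,c['f'],c['cx'],c['cy'],np.linalg.inv(c['view']).round(3).tolist())
E
```

```text
{'time': 0.0, 'joint_positions': array([-6.66584270e-06,  1.26410078e-01, -4.06279024e-02,  1.40540437e+00,
        1.04538628e-05,  1.57079563e+00]), 'joint_vel': array([ 2.54118198e-03,  5.91197609e-04,  3.42752492e-04,  2.04532555e-03,
       -9.89390168e-06,  7.68105000e-04]), 'joint_efforts': array([-1.88969068e-03, -4.35916471e+01,  3.52923596e+01,  1.73015334e-02,
       -7.00984879e-05, -2.14169546e-05]), 'tcp_pos': array([ 5.24703269e-01, -1.16742345e-06,  3.03103492e-01]), 'tool_rot': array([-5.22996083e-06,  9.99999661e-01, -2.98706120e-06, -8.23010738e-04]), 'force': array([-1.4348989 ,  0.39412741,  0.2381495 ]), 'moment': array([ 0.0380192 ,  0.01579801, -0.03662188]), 'grip_width': 0.0855336755807122}
0.0539 ['IKError', 'pinch_z']
scene 367.88721896159905 319.9348555178905 195.1420947328833 [[0.75, 0.554, -0.361, 0.909], [0.661, -0.636, 0.398, -0.407], [-0.009, -0.537, -0.844, 0.889], [0.0, 0.0, 0.0, 1.0]]
side 454.37820347717155 316.19608900398214 204.17864968541937 [[0.694, -0.42, 0.584, 0.041], [-0.72, -0.397, 0.569, -0.565], [-0.007, -0.816, -0.578, 0.637], [0.0, 0.0, 0.0, 1.0]]
wrist 342.4877256628068 316.9279521836353 197.23663755850328 [[1.0, -0.0, -0.0, 0.525], [-0.0, -0.96, -0.281, 0.073], [-0.0, 0.281, -0.96, 0.373], [0.0, 0.0, 0.0, 1.0]]
```

View pics/scene0.png

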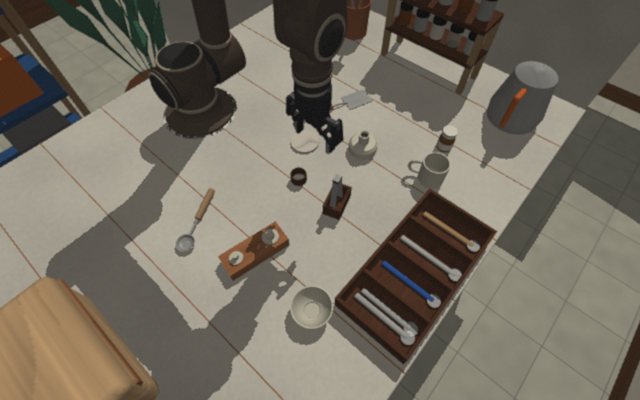

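View pics/side0.png

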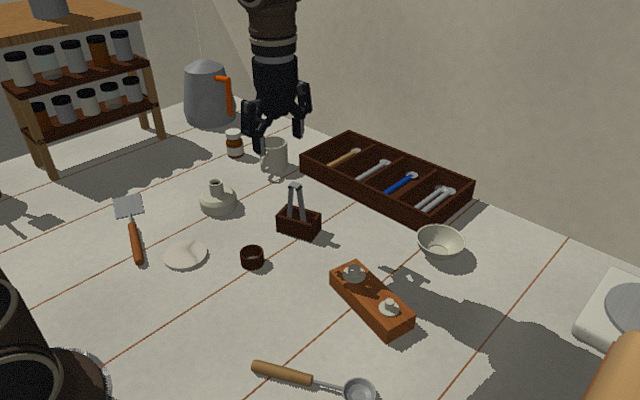

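View pics/wrist0.png

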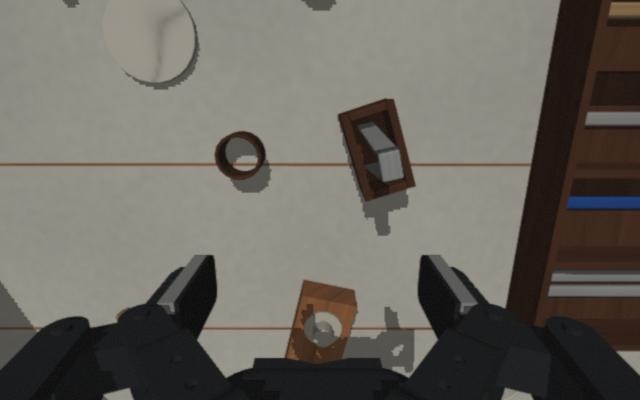

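The scene view shows the stand and tongs at about (337,200), the jar at (363,147), the block at (255,250), the ring at (298,177), the bowl at (312,308) and the mug at (433,170). I'll enlarge the views and measure.

```bash
python3 - <<'E'
from h import *
s=load('scene0')['im'][:,:,::-1]; a=cv2.resize(s[110:290,210:450],None,fx=3.3,fy=3.3,interpolation=cv2.INTER_CUBIC)
cv2.imwrite('pics/sz.png',a)
s=load('side0')['im'][:,:,::-1]; a=cv2.resize(s[165:345,190:430],None,fx=3.3,fy=3.3,interpolation=cv2.INTER_CUBIC)
cv2.imwrite('pics/dz.png',a)
for n in ['scene0','side0','wrist0']:
    c=load(n); W=pts(c); d=c['d']; print(n,(d>0).mean())
    x,y,z=W[...,0],W[...,1],W[...,2]
    ok=(d>0)&(x>.2)&(x<.7)&(y>-.4)&(y<.4)&(z>.012)&(z<.14)
    m=ok.astype(np.uint8); k,l,st,ce=cv2.connectedComponentsWithStats(m)
    for i in range(1,k):
        if st[i,4]>60:
            q=l==i; print(st[i,:4],st[i,4],'x',np.percentile(x[q],[1,99]).round(3),'y',np.percentile(y[q],[1,99]).round(3),'zmax',np.percentile(z[q],99).round(3))
E
```

```text
scene0 0.99630078125
[437 128  14  22] 134 x [0.677 0.7  ] y [0.372 0.398] zmax 0.076
[348 130  29  29] 622 x [0.478 0.558] y [0.18  0.256] zmax 0.071
[407 153  23  21] 133 x [0.666 0.7  ] y [0.235 0.283] zmax 0.075
[290 168  16  16] 140 x [0.421 0.467] y [-0.013  0.033] zmax 0.031
[322 174  29  44] 646 x [0.561 0.62 ] y [-0.03   0.063] zmax 0.124
[194 188  20  32] 198 x [0.283 0.337] y [-0.272 -0.184] zmax 0.021
[217 222  72  58] 1817 x [0.476 0.566] y [-0.318 -0.151] zmax 0.056
[290 286  23  25] 253 x [0.681 0.7  ] y [-0.282 -0.213] zmax 0.041
side0 0.99580859375
[227 131  13  26] 256 x [0.676 0.699] y [0.373 0.399] zmax 0.077
[260 150  10  23] 130 x [0.666 0.7  ] y [0.236 0.285] zmax 0.068
[200 178  38  37] 958 x [0.473 0.551] y [0.18  0.254] zmax 0.073
[276 182  46  56] 1379 x [0.548 0.62 ] y [-0.029  0.059] zmax 0.125
[128 216  16  48] 383 x [0.275 0.34 ] y [0.167 0.32 ] zmax 0.022
[417 239  33  21] 191 x [0.681 0.699] y [-0.284 -0.215] zmax 0.042
[240 245  24  22] 367 x [0.421 0.466] y [-0.012  0.034] zmax 0.032
[329 259  88  82] 3317 x [0.471 0.561] y [-0.321 -0.148] zmax 0.057
[251 360 113  40] 874 x [0.282 0.383] y [-0.326 -0.184] zmax 0.021
wrist0 0.9958984375
[338  99  77 103] 4203 x [0.548 0.616] y [-0.023  0.068] zmax 0.125
[214 132  50  48] 882 x [0.421 0.467] y [-0.008  0.038] zmax 0.031
[285 285  72  79] 4095 x [0.491 0.567] y [-0.23  -0.142] zmax 0.056
```

View pics/sz.png

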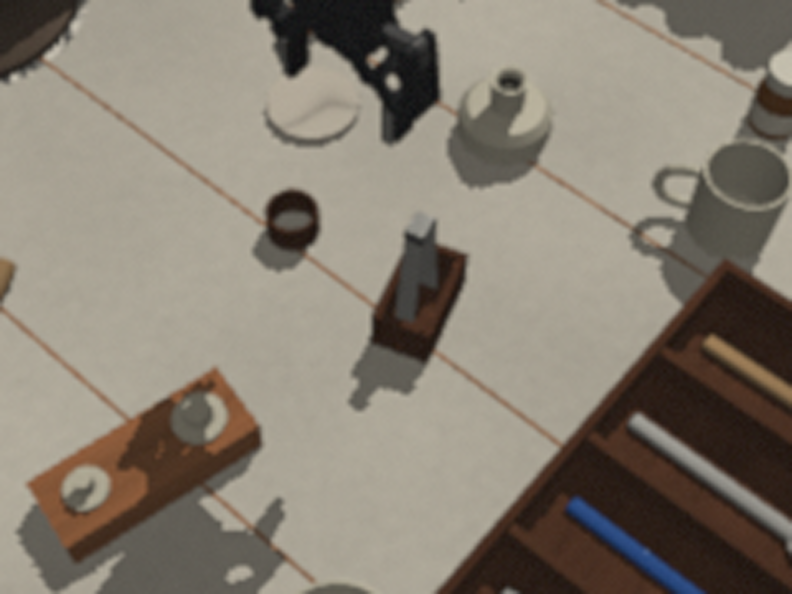

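View pics/dz.png

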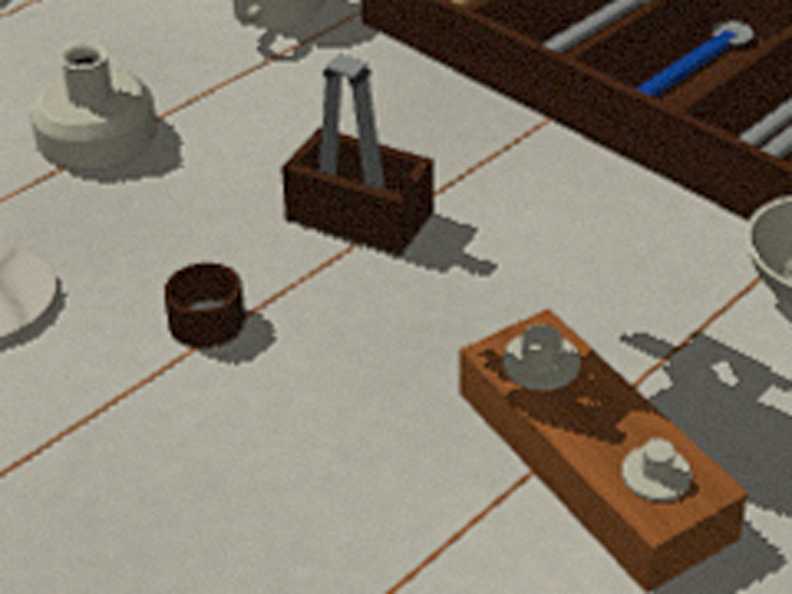

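```bash
cat >> h.py <<'E'
def circ(x,y):
    A=np.c_[2*x,2*y,np.ones_like(x)]; s=np.linalg.lstsq(A,x*x+y*y,rcond=None)[0]
    return s[0],s[1],np.sqrt(s[2]+s[0]**2+s[1]**2)
def rect(xy):
    r=cv2.minAreaRect((xy*1000).astype(np.float32)); return np.round(r[0],1),np.round(r[1],1),round(r[2],1)
E
python3 - <<'E'
from h import *
for n in ['scene0','side0','wrist0']:
    c=load(n); W=pts(c); x,y,z=W[...,0],W[...,1],W[...,2]; ok=c['d']>0
    print(n)
    B=ok&(x>.4)&(x<.6)&(y>-.36)&(y<-.12)
    q=B&(abs(z-.036)<.0035); print(' block',rect(W[q][:,:2]), q.sum())
    for lo,hi in ((-.36,-.24),(-.225,-.12)):
        for nm,a,b in(('flange',.0385,.043),('knobtop',.053,.06)):
            q=B&(y>lo)&(y<hi)&(z>a)&(z<b)
            if q.sum()>5: print(' ',nm,lo,q.sum(),rect(W[q][:,:2]),np.median(z[q]).round(4), cv2.minEnclosingCircle((W[q][:,:2]*1000).astype(np.float32)))
    S=ok&(x>.53)&(x<.64)&(y>-.05)&(y<.09)
    q=S&(abs(z-.045)<.004); print(' stand',rect(W[q][:,:2]),q.sum())
    q=S&(z>.121)&(z<.135); print(' tongtop',rect(W[q][:,:2]),q.sum(),np.median(z[q]).round(4))
    for a in (.07,.08,.09,.1,.11):
        q=S&(abs(z-a)<.005); print('   slice',a,rect(W[q][:,:2]),q.sum())
    J=ok&(x>.44)&(x<.6)&(y>.15)&(y<.29)
    q=J&(z>.069)&(z<.078); 
    if q.sum()>5: print(' jar rim',rect(W[q][:,:2]),q.sum(),np.median(z[q]).round(4))
    q=J&(z>.015)&(z<.035)
    if q.sum()>9: print(' body',[round(v*1000,1) for v in circ(x[q],y[q])])
E
```

```text
scene0
 block (array([ 519.1, -233.8]), array([169.7,  66.8]), 76.6) 1312
  flange -0.36 67 (array([ 508.7, -282.5]), array([55.7, 33.7]), 19.7) 0.0394 ((512.1881713867188, -292.5801696777344), 28.373952865600586)
  knobtop -0.36 28 (array([ 509.1, -282.8]), array([14.7, 13.1]), 46.9) 0.0554 ((508.36151123046875, -282.7024230957031), 7.883521556854248)
  flange -0.225 76 (array([ 530.8, -187.1]), array([87.3, 39.5]), 40.3) 0.0396 ((531.0742797851562, -187.41030883789062), 43.66408920288086)
  knobtop -0.225 53 (array([ 531.1, -184.7]), array([20.1, 21.6]), 44.6) 0.055 ((530.7066040039062, -185.3146514892578), 11.355534553527832)
 stand (array([583.7,  17.9]), array([51.8, 87.9]), 18.1) 204
 tongtop (array([579. ,  19.9]), array([15.3, 22.3]), 10.3) 44 0.1233
   slice 0.07 (array([582. ,  20.7]), array([14.9, 34.6]), 1.7) 18
   slice 0.08 (array([578.7,  19.3]), array([16.1, 31.1]), 13.7) 23
   slice 0.09 (array([578.1,  19.5]), array([16.5, 29.1]), 12.7) 24
   slice 0.1 (array([583.4,  20.3]), array([29.4, 12.1]), 78.6) 20
   slice 0.11 (array([585.6,  18.4]), array([28.7, 13.7]), 74
[... 1504 characters left out ...]
1.4, 39.9]), 0.1) 0.0398 ((530.145263671875, -181.37222290039062), 21.843814849853516)
  knobtop -0.225 304 (array([ 530.5, -181.3]), array([22.1, 22.3]), 58.6) 0.0556 ((530.156005859375, -181.4010009765625), 11.59107780456543)
 stand (array([583.5,  21.8]), array([52.1, 87.9]), 18.0) 2252
 tongtop (array([578.6,  24.4]), array([16. , 22.8]), 12.3) 649 0.1243
   slice 0.07 (array([578.4,  24.4]), array([16. , 32.2]), 12.6) 74
   slice 0.08 (array([578.5,  24.3]), array([16.1, 30.5]), 12.7) 75
   slice 0.09 (array([578.8,  24.1]), array([16.6, 29.1]), 13.1) 86
   slice 0.1 (array([578.4,  24.3]), array([15.5, 25.9]), 12.7) 90
   slice 0.11 (array([572.4,  26.2]), array([28.1, 13.4]), 68.7) 57
```

```bash
python3 - <<'E'
from h import *
c=load('wrist0'); W=pts(c); d=c['d']; T=np.array([.5247,0,.3031])
P=(W-T)*[1,-1,-1]  # tool frame
ok=(d>0)&(P[...,2]>.0)&(P[...,2]<.09)&(abs(P[...,0])<.07)&(abs(P[...,1])<.04)
for lo,hi in((.04,.05),(.05,.055),(.055,.06),(.06,.065),(.065,.075)):
  for s in(-1,1):
    q=ok&(P[...,2]>lo)&(P[...,2]<hi)&(P[...,0]*s>0)
    if q.sum()>3: print(lo,s,q.sum(),(np.percentile(P[q],[1,99],axis=0)*1000).round(1).tolist())
# same for side / scene views
for n in('scene0','side0'):
  c=load(n); W=pts(c); P=(W-T)*[1,-1,-1]
  for lo,hi in((.04,.05),(.05,.06),(.06,.075)):
   for s in(-1,1):
    q=(c['d']>0)&(P[...,2]>lo)&(P[...,2]<hi)&(abs(P[...,1])<.05)&(P[...,0]*s>0)&(abs(P[...,0])<.08)
    if q.sum()>3: print(n,lo,s,q.sum(),(np.percentile(P[q],[1,99],axis=0)*1000).round(1).tolist())
E
```

```text
0.04 -1 860 [[-56.3, -12.7, 40.1], [-42.5, 9.5, 49.9]]
0.04 1 857 [[42.0, -12.6, 40.1], [55.7, 9.7, 49.8]]
0.05 -1 316 [[-55.3, -12.5, 50.1], [-42.6, 9.4, 54.9]]
0.05 1 323 [[42.1, -12.6, 50.1], [54.6, 9.4, 54.9]]
0.055 -1 162 [[-48.7, -12.0, 55.0], [-42.5, 9.2, 59.5]]
0.055 1 160 [[42.0, -12.0, 55.1], [48.6, 9.1, 59.6]]
scene0 0.04 -1 28 [[-54.3, -7.1, 40.4], [-42.8, 13.0, 49.7]]
scene0 0.04 1 23 [[43.6, -5.2, 40.4], [56.3, 12.3, 49.5]]
scene0 0.05 -1 23 [[-49.2, -9.8, 50.6], [-42.6, 12.3, 58.4]]
scene0 0.05 1 17 [[42.0, -5.0, 50.3], [54.4, 12.6, 58.8]]
side0 0.04 -1 64 [[-57.1, -6.8, 40.3], [-42.2, 12.9, 49.7]]
side0 0.04 1 54 [[42.1, -9.7, 40.1], [55.9, 12.9, 49.9]]
side0 0.05 -1 30 [[-54.2, -7.1, 50.5], [-41.7, 12.1, 58.6]]
side0 0.05 1 41 [[41.9, -7.8, 50.0], [48.2, 12.8, 59.1]]
```

Emit:
carry_out(moves=[{"linear":[0,0,0],"spin":-0.57,"fingers":1},{"linear":[0.1,-0.04,0],"spin":-0.57,"fingers":1},{"linear":[0.1,-0.04,0],"spin":-0.57,"fingers":1},{"linear":[0.1,-0.04,0],"spin":-0.57,"fingers":1},{"linear":[0.1,-0.04,0],"spin":-0.57,"fingers":1}])

```text
time: 0.57
tcp_pos: [0.5756, 0.0204, 0.3028]
tool_rot: [-0.0, 0.951, 0.311, -0.001]
force: [-0.2, 0.6, 0.1]
grip_width: 0.0851
```

Emit:
carry_out(moves=[{"linear":[0,0,0],"spin":-0.368,"fingers":1},{"linear":[0,0,0],"spin":-0.368,"fingers":1},{"linear":[0,0,0],"spin":-0.368,"fingers":1},{"linear":[0,0,0],"spin":-0.368,"fingers":1},{"linear":[0,0,0],"spin":-0.368,"fingers":1}])

```text
time: 0.98
tcp_pos: [0.5749, 0.02, 0.3035]
tool_rot: [-0.0, 0.809, 0.588, -0.0]
force: [0.5, 0.0, -0.7]
grip_width: 0.0855
```

Emit:
carry_out(moves=[{"linear":[0,0,0],"spin":-0.17,"fingers":1},{"linear":[0,0,0],"spin":-0.17,"fingers":1},{"linear":[0,0,0],"spin":-0.17,"fingers":1},{"linear":[0,0,0],"spin":-0.17,"fingers":1},{"linear":[0,0,0],"spin":-0.17,"fingers":1}])

```text
time: 1.4
tcp_pos: [0.5749, 0.02, 0.3035]
tool_rot: [-0.0, 0.626, 0.78, -0.0]
force: [-0.3, -1.2, 0.1]
grip_width: 0.0857
```

```bash
python3 - <<'E'
from h import *
s=telemetry.state(); q=s['tool_rot']; print(s['tcp_pos'],q, np.degrees(2*np.arctan2(q[2],q[1])),s['joint_positions'])
c=grab('wrist','w1')
from scipy.spatial.transform import Rotation as R
Rm=R.from_quat([*q[1:],q[0]]).as_matrix()
W=pts(c); x,y,z=W[...,0],W[...,1],W[...,2]
S=(x>.53)&(x<.64)&(y>-.05)&(y<.09)
for a,b in((.121,.135),(.075,.085),(.085,.095),(.041,.049)):
    k=S&(z>a)&(z<b); 
    if k.sum()>3: print(a,rect(W[k][:,:2]),k.sum())
E
```

```text
[0.57486279 0.01999125 0.3034746 ] [-3.18850052e-04  6.25678187e-01  7.80081164e-01 -2.86601741e-04] 102.53602775300872 [ 3.47688001e-02  2.22789083e-01  7.59522920e-02  1.42481679e+00
 -1.83615642e-05 -1.84026151e-01]
0.121 (array([578.8,  23.5]), array([15.6, 22.5]), 12.5) 568
0.075 (array([579.2,  23.2]), array([16. , 30.4]), 12.4) 43
0.085 (array([573.5,  22.4]), array([ 5.9, 28.6]), 16.6) 27
0.041 (array([584.3,  21.6]), array([52.5, 88.1]), 18.1) 1837
```

View pics/w1.png

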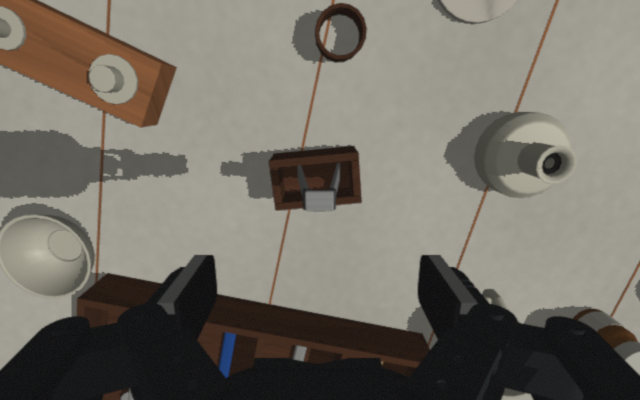

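Emit:
carry_out(moves=[{"linear":[0.0034,0.0102,0.07],"spin":0,"fingers":1},{"linear":[0.0034,0.0102,0.14],"spin":0,"fingers":0.4},{"linear":[0.0034,0.0102,0.21],"spin":0,"fingers":0.2},{"linear":[0.0034,0.0102,0.28],"spin":0,"fingers":0.2},{"linear":[0.0034,0.0102,0.28],"spin":0,"fingers":0.2}])

```text
time: 1.87
tcp_pos: [0.5757, 0.0226, 0.1564]
tool_rot: [-0.005, 0.628, 0.778, -0.004]
force: [-1.7, 0.8, -1.3]
grip_width: 0.0511
```

```bash
python3 - <<'E'
from h import *
s=telemetry.state(); print(s['tcp_pos'],s['grip_width'])
c=grab('side','s2');a=cv2.resize(c['im'][60:260,200:400,::-1],None,fx=3,fy=3,interpolation=cv2.INTER_CUBIC);cv2.imwrite('pics/s2z.png',a)
c=grab('wrist','w2')
E
```

```text
[0.57568437 0.02260673 0.1564203 ] 0.05113244652216036
```

View pics/s2z.png

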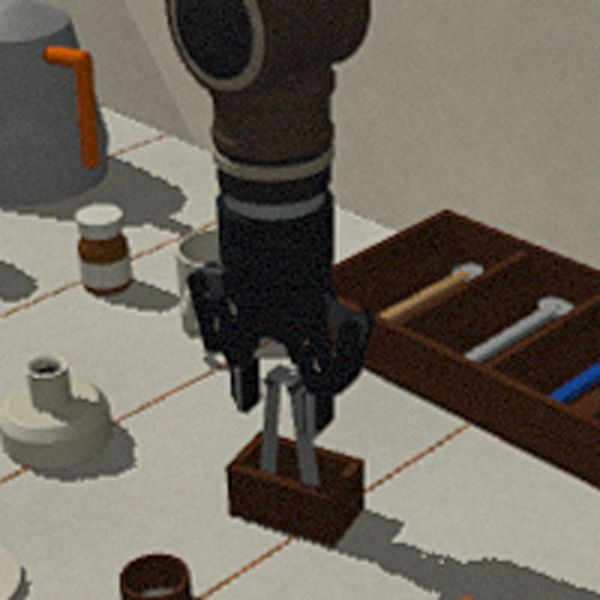

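View pics/w2.png

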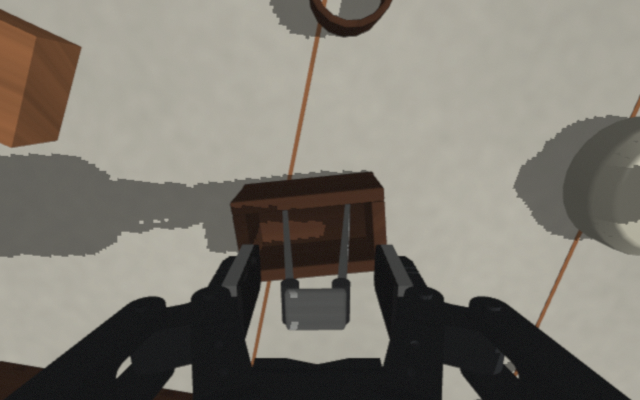

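The tongs, top at (316,310) in the wrist view, sit centred between the fingers. Now I'll finish the descent.

Emit:
carry_out(moves=[{"linear":[0,0,0.02],"spin":0,"fingers":0.2},{"linear":[0,0,0.04],"spin":0,"fingers":0.2},{"linear":[0,0,0.04],"spin":0,"fingers":0.2},{"linear":[0,0,0.04],"spin":0,"fingers":0.2}])

```text
time: 2.3
tcp_pos: [0.5798, 0.0228, 0.1443]
tool_rot: [0.0, 0.628, 0.778, 0.0]
force: [-0.6, 0.6, -0.3]
grip_width: 0.0512
```

```bash
python3 - <<'E'
from h import *
s=telemetry.state(); print(s['tcp_pos'],s['tool_rot'],s['grip_width'],s['force'])
from scipy.spatial.transform import Rotation as R
q=s['tool_rot'];Rm=R.from_quat([*q[1:],q[0]]).as_matrix()
c=grab('wrist','w3'); P=(pts(c)-s['tcp_pos'])@Rm; W=pts(c)
# tong top and fingers in the tool frame
k=(W[...,2]>.118)&(W[...,2]<.13)&(abs(P[...,0])<.016)&(abs(P[...,1])<.016); print('top',rect(P[k][:,:2]),k.sum(),np.median(W[k][:,2]))
for sg in(-1,1):
    k=(P[...,2]>.05)&(P[...,2]<.06)&(P[...,0]*sg>.015)&(abs(P[...,0])<.05)&(abs(P[...,1])<.03); print(k.sum(),(np.percentile(P[k],[1,99],axis=0)*1000).round(1).tolist())
E
```

```text
[0.57979058 0.02275956 0.14433902] [1.96355749e-04 6.27857512e-01 7.78328257e-01 1.74895099e-04] 0.0511715787951878 [-0.56051229  0.64035967 -0.28602577]
top (array([ 0.9, -0.6]), array([17.5, 25.9]), 88.6) 3874 0.12421161958355252
566 [[-38.0, -11.2, 50.1], [-24.4, 10.7, 59.9]]
568 [[26.3, -11.1, 50.1], [39.9, 10.9, 59.9]]
```

View pics/w3.png

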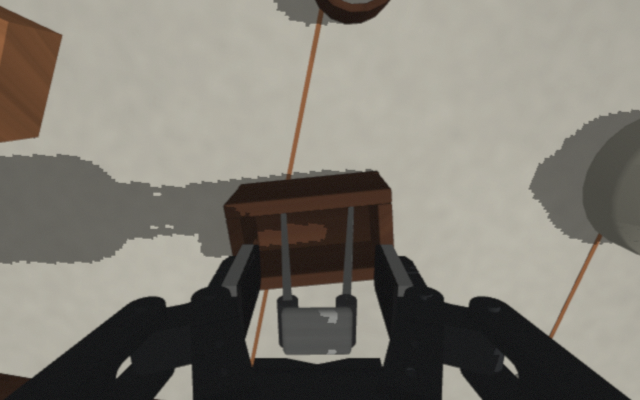

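Emit:
carry_out(moves=[{"linear":[0,0,0.003],"spin":0,"fingers":-0.1},{"linear":[0,0,0.003],"spin":0,"fingers":-0.3},{"linear":[0,0,0.003],"spin":0,"fingers":-0.38},{"linear":[0,0,0.003],"spin":0,"fingers":-0.38},{"linear":[0,0,0.003],"spin":0,"fingers":-0.38}])

```text
time: 2.77
tcp_pos: [0.5801, 0.0227, 0.1433]
tool_rot: [0.001, 0.628, 0.778, 0.001]
force: [-1.2, -0.9, 6.0]
grip_width: 0.0265
```

Emit:
carry_out(moves=[{"linear":[0,0,0],"spin":0,"fingers":-0.38},{"linear":[0,0,0],"spin":0,"fingers":-0.38},{"linear":[0,0,0],"spin":0,"fingers":-0.38}])

```text
time: 3.02
tcp_pos: [0.5801, 0.0227, 0.1433]
tool_rot: [0.001, 0.628, 0.778, 0.001]
force: [-0.0, -0.4, 6.4]
grip_width: 0.0268
```

```bash
python3 - <<'E'
from h import *
s=telemetry.state(); print(s['tcp_pos'],s['tool_rot'],s['grip_width'],s['force'],s['joint_efforts'])
E
```

```text
[0.58013413 0.02271083 0.14334517] [6.85965758e-04 6.27863872e-01 7.78322661e-01 5.68349949e-04] 0.02684065847641078 [-0.02890726 -0.40494406  6.41178349] [ 9.45189712e-02 -4.81023645e+01  3.11800432e+01 -6.96346443e-02
  5.88667975e-02 -9.75750881e-04]
```

Emit:
carry_out(moves=[{"linear":[0,0,-0.02],"spin":0,"fingers":-0.38},{"linear":[0,0,-0.06],"spin":0,"fingers":-0.38},{"linear":[0,0,-0.12],"spin":0,"fingers":-0.38},{"linear":[0,0,-0.18],"spin":0,"fingers":-0.38},{"linear":[0,0,-0.18],"spin":0,"fingers":-0.38}])

```text
time: 3.43
tcp_pos: [0.5813, 0.0228, 0.2388]
tool_rot: [0.003, 0.628, 0.778, 0.003]
force: [0.7, 0.3, -0.2]
grip_width: 0.0263
```

Emit:
carry_out(moves=[{"linear":[0,0,-0.02],"spin":0,"fingers":-0.38},{"linear":[0,0,-0.02],"spin":0,"fingers":-0.38},{"linear":[0,0,-0.02],"spin":0,"fingers":-0.38}])

```text
time: 3.68
tcp_pos: [0.5794, 0.0227, 0.2421]
tool_rot: [-0.0, 0.628, 0.778, -0.0]
force: [0.2, 0.7, -0.1]
grip_width: 0.0269
```

```bash
cat >> h.py <<'E'
from scipy.spatial.transform import Rotation as R
def tool(s):
    q=s['tool_rot']; return R.from_quat([*q[1:],q[0]]).as_matrix()
E
python3 - <<'E'
from h import *
s=telemetry.state(); print(s['tcp_pos'],s['tool_rot'],s['grip_width'],s['force'])
Rm=tool(s)
for n in('side','scene','wrist'):
    s=telemetry.state();c=grab(n,n[:2]+'4'); W=pts(c);P=(W-s['tcp_pos'])@Rm
    for lo in np.arange(.02,.14,.02):
        k=(P[...,2]>lo)&(P[...,2]<lo+.01)&(abs(P[...,0])<.028)&(abs(P[...,1])<.02)&(W[...,2]>.05)
        if k.sum()>3: print(n,lo.round(3),k.sum(),(np.percentile(P[k],[1,50,99],axis=0)*1000).round(1).tolist())
c=load('si4');a=cv2.resize(c['im'][60:260,200:400,::-1],None,fx=3,fy=3,interpolation=cv2.INTER_CUBIC);cv2.imwrite('pics/s4z.png',a)
E
```

```text
[0.57942146 0.02273178 0.24208585] [-2.57367561e-04  6.27838656e-01  7.78343440e-01 -2.13959431e-04] 0.026924170909784828 [ 0.21520568  0.7089889  -0.09576561]
side 0.02 114 [[-27.7, -13.4, 20.0], [7.2, -9.0, 23.7], [24.9, 10.3, 29.7]]
side 0.04 90 [[-28.0, -12.1, 40.2], [7.1, -6.9, 44.9], [25.1, 5.7, 49.6]]
side 0.06 77 [[-26.9, -11.6, 60.2], [8.3, -7.3, 64.0], [25.1, 7.0, 69.7]]
side 0.08 44 [[-16.3, -9.2, 80.3], [-12.8, -2.4, 84.4], [12.2, 7.7, 89.8]]
side 0.1 38 [[-17.2, -9.3, 101.1], [-13.2, -2.1, 105.1], [12.7, 6.9, 109.4]]
side 0.12 48 [[-18.5, -10.0, 120.2], [-15.2, -2.2, 124.7], [14.2, 9.1, 129.9]]
scene 0.02 26 [[-27.8, -6.1, 20.8], [-18.6, 8.0, 24.9], [22.6, 12.0, 29.4]]
scene 0.04 19 [[-26.0, 5.4, 41.2], [9.1, 7.7, 45.3], [17.2, 10.1, 49.7]]
scene 0.06 26 [[-27.5, -6.6, 60.3], [-19.7, 5.4, 63.6], [17.0, 10.4, 68.8]]
scene 0.08 17 [[-16.7, -7.2, 80.3], [8.7, 1.0, 85.9], [12.6, 6.1, 88.9]]
scene 0.1 22 [[-18.2, -9.5, 100.2], [-15.5, 1.2, 104.8], [12.0, 5.7, 109.4]]
scene 0.12 21 [[-17.9, -9.3, 120.6], [-15.9, -0.3, 125.6], [13.0, 5.9, 130.0]]
wrist 0.02 2837 [[-27.6, -13.6, 20.1], [-1.0, -9.4, 24.2], [27.2, 7.3, 29.8]]
wrist 0.04 1191 [[-25.4, -11.3, 40.2], [-7.8, -8.7, 45.2], [27.4, 1.4, 49.9]]
wrist 0.06 594 [[-24.6, -11.2, 60.1], [-8.9, -9.0, 63.7], [26.6, 5.8, 69.6]]
wrist 0.08 140 [[-13.1, -9.2, 80.3], [11.9, -8.5, 85.0], [15.0, 0.6, 89.9]]
wrist 0.1 76 [[-14.1, -9.6, 100.1], [1.0, -8.8, 104.9], [16.1, -4.5, 109.8]]
wrist 0.12 64 [[-15.1, -9.1, 120.2], [-12.1, -8.6, 125.0], [17.0, 3.1, 129.9]]
```

View pics/s4z.png

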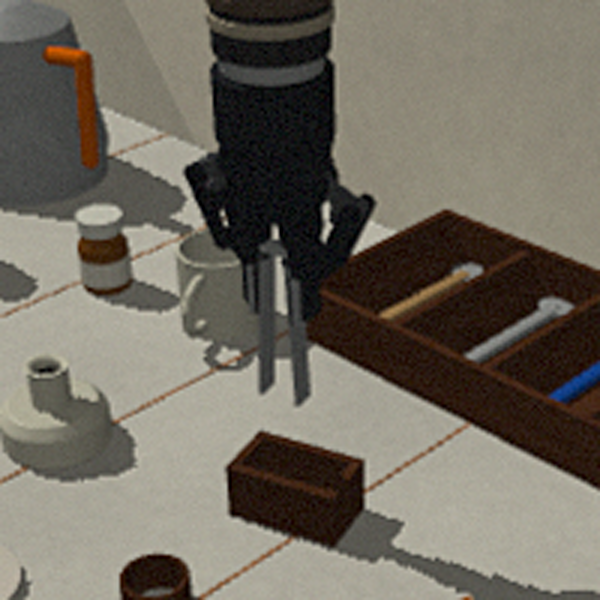

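View pics/wr4.png

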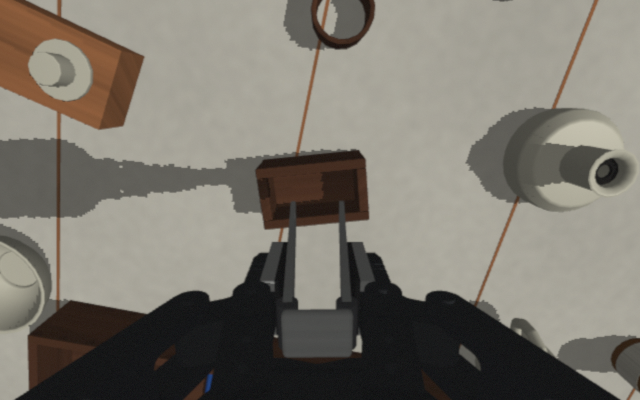

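Emit:
carry_out(moves=[{"linear":[-0.04,-0.019,0],"spin":0,"fingers":-0.38},{"linear":[-0.1,-0.0475,0],"spin":0,"fingers":-0.38},{"linear":[-0.16,-0.076,0],"spin":0,"fingers":-0.38},{"linear":[-0.22,-0.1045,0],"spin":0,"fingers":-0.38},{"linear":[-0.28,-0.133,0],"spin":0,"fingers":-0.38}])

```text
time: 4.25
tcp_pos: [0.5434, -0.1293, 0.2414]
tool_rot: [-0.001, 0.628, 0.779, -0.0]
force: [0.7, -0.2, -0.6]
grip_width: 0.0265
```

Emit:
carry_out(moves=[{"linear":[-0.06,-0.029,0],"spin":0,"fingers":-0.38},{"linear":[-0.12,-0.058,0],"spin":0,"fingers":-0.38},{"linear":[-0.18,-0.086,0],"spin":0,"fingers":-0.38},{"linear":[-0.24,-0.115,0],"spin":0,"fingers":-0.38},{"linear":[-0.28,-0.132,0],"spin":0,"fingers":-0.38}])

```text
time: 4.67
tcp_pos: [0.508, -0.2814, 0.2414]
tool_rot: [-0.001, 0.629, 0.778, -0.0]
force: [-0.5, 1.2, -0.6]
grip_width: 0.0265
```

Emit:
carry_out(moves=[{"linear":[0,0,0.01],"spin":0,"fingers":-0.38},{"linear":[0,0,0.02],"spin":0,"fingers":-0.38},{"linear":[0,0,0.02],"spin":0,"fingers":-0.38},{"linear":[0,0,0.02],"spin":0,"fingers":-0.38}])

```text
time: 5.0
tcp_pos: [0.5092, -0.2778, 0.2314]
tool_rot: [-0.001, 0.627, 0.779, -0.0]
force: [0.0, 0.0, -1.3]
grip_width: 0.0262
```

```bash
cat >> h.py <<'E'
def tipview(tag,zk=(.05,.06)):
    s=telemetry.state(); Rm=tool(s); print(s['time'],s['tcp_pos'].round(4),s['tool_rot'].round(4),'yaw',np.degrees(2*np.arctan2(s['tool_rot'][2],s['tool_rot'][1])).round(2),'w',round(s['grip_width'],4),'F',s['force'].round(2))
    for n in('wrist','side','scene'):
        c=grab(n,n[:2]+tag); W=pts(c);P=(W-s['tcp_pos'])@Rm
        near=(abs(P[...,0])<.028)&(abs(P[...,1])<.028)&(c['d']>0)
        k=near&(W[...,2]>zk[0])&(W[...,2]<zk[1])
        if k.sum()>3: print(n,'knob in tool',rect(P[k][:,:2]),k.sum(),'world',rect(W[k][:,:2]),'z',np.percentile(W[k][:,2],[50,98]).round(4))
        for a,b in((.115,.125),(.125,.1345)):
            k=near&(P[...,2]>a)&(P[...,2]<b)
            if k.sum()>3: print('   tong',a,(np.percentile(P[k],[1,50,99],axis=0)*1000).round(1)[:,:2].tolist(),k.sum())
E
python3 - <<'E'
from h import *
tipview('5')
c=load('si5');a=cv2.resize(c['im'][160:340,300:480,::-1],None,fx=3,fy=3,interpolation=cv2.INTER_CUBIC);cv2.imwrite('pics/s5z.png',a)
E
```

```text
5.0 [ 0.5092 -0.2778  0.2314] [-1.100e-03  6.274e-01  7.787e-01 -1.000e-04] yaw 102.29 w 0.0262 F [ 0.01  0.04 -1.26]
wrist knob in tool (array([-1.7, -1.2]), array([15. , 15.3]), 0.7) 359 world (array([ 508.1, -279.5]), array([15.3, 15. ]), 11.6) z [0.056  0.0573]
   tong 0.115 [[-14.8, -9.0], [-11.7, -8.6], [16.7, 5.1]] 65
   tong 0.125 [[-15.4, -9.0], [-12.3, -8.5], [17.5, 7.1]] 58
side knob in tool (array([-3.7, -2.5]), array([14.7, 15.5]), 24.8) 74 world (array([ 507.3, -281.7]), array([14.7, 15.5]), 77.5) z [0.0556 0.0571]
   tong 0.115 [[-17.2, -8.5], [-14.3, -4.9], [15.0, 8.9]] 47
   tong 0.125 [[-17.4, -9.9], [-1.5, -4.3], [14.8, 7.8]] 34
scene knob in tool (array([-5.3, -0.7]), array([14.5, 13.8]), 53.7) 35 world (array([ 509.3, -282.9]), array([14.5, 13.8]), 48.7) z [0.0551 0.0579]
   tong 0.115 [[-17.7, -8.3], [-15.4, 1.4], [13.5, 6.8]] 20
   tong 0.125 [[-19.1, -11.1], [-16.9, -1.9], [13.8, 7.4]] 19
```

View pics/s5z.png

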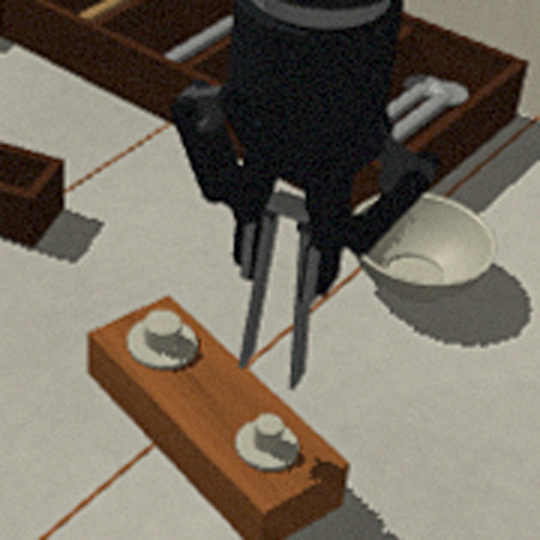

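View pics/wr5.png

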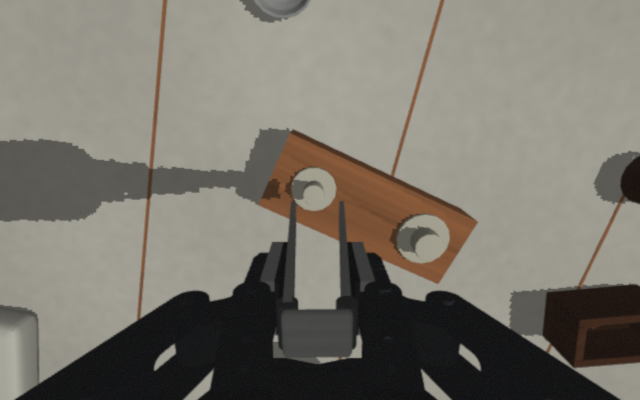

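Emit:
carry_out(moves=[{"linear":[-0.003,-0.0006,0.02],"spin":0,"fingers":-0.38},{"linear":[-0.003,-0.0006,0.04],"spin":0,"fingers":-0.38},{"linear":[-0.003,-0.0006,0.06],"spin":0,"fingers":-0.38},{"linear":[-0.003,-0.0006,0.064],"spin":0,"fingers":-0.38},{"linear":[-0.003,-0.0006,0.064],"spin":0,"fingers":-0.38}])

```text
time: 5.57
tcp_pos: [0.5087, -0.28, 0.1986]
tool_rot: [-0.001, 0.628, 0.778, -0.0]
force: [0.1, 0.5, -0.4]
grip_width: 0.0269
```

Emit:
carry_out(moves=[{"linear":[0,0,0],"spin":0,"fingers":-0.38},{"linear":[0,0,0],"spin":0,"fingers":-0.38}])

```text
time: 5.73
tcp_pos: [0.5096, -0.2806, 0.2007]
tool_rot: [0.0, 0.628, 0.778, 0.0]
force: [-0.2, -0.2, -1.6]
grip_width: 0.0265
```

```bash
python3 - <<'E'
from h import *
tipview('6',(.05,.059))
c=load('si6');a=cv2.resize(c['im'][180:340,320:480,::-1],None,fx=3.5,fy=3.5,interpolation=cv2.INTER_CUBIC);cv2.imwrite('pics/s6z.png',a)
E
```

```text
5.7333 [ 0.5096 -0.2806  0.2007] [3.000e-04 6.279e-01 7.783e-01 0.000e+00] yaw 102.21 w 0.0265 F [-0.17 -0.18 -1.61]
wrist knob in tool (array([ 1.1, -1.1]), array([15.2, 15.2]), 53.6) 460 world (array([ 508.3, -279.9]), array([15.2, 15.2]), 48.6) z [0.056  0.0572]
   tong 0.115 [[-14.6, -9.1], [-11.6, -8.6], [16.6, 5.2]] 68
   tong 0.125 [[-15.4, -9.1], [-12.3, -8.6], [17.4, 6.7]] 60
side knob in tool (array([-0.5, -1.3]), array([15.6, 15.4]), 41.2) 74 world (array([ 508.4, -281.4]), array([15.6, 15.4]), 61.0) z [0.0557 0.0576]
   tong 0.115 [[-16.9, -10.5], [-14.9, -4.0], [15.2, 6.1]] 42
   tong 0.125 [[-17.2, -8.9], [-14.2, -4.0], [15.4, 7.8]] 39
scene knob in tool (array([-1.5, -0.8]), array([15.1, 13.6]), 63.0) 35 world (array([ 509.1, -282.3]), array([15.1, 13.6]), 39.2) z [0.0544 0.057 ]
   tong 0.115 [[-17.8, -10.2], [-14.6, 1.8], [13.9, 6.3]] 17
   tong 0.125 [[-18.1, -9.4], [-15.0, -0.5], [14.0, 6.1]] 16
```

View pics/s6z.png

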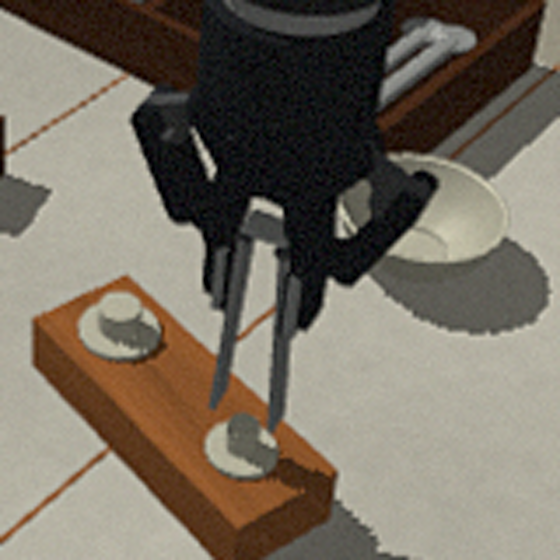

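View pics/wr6.png

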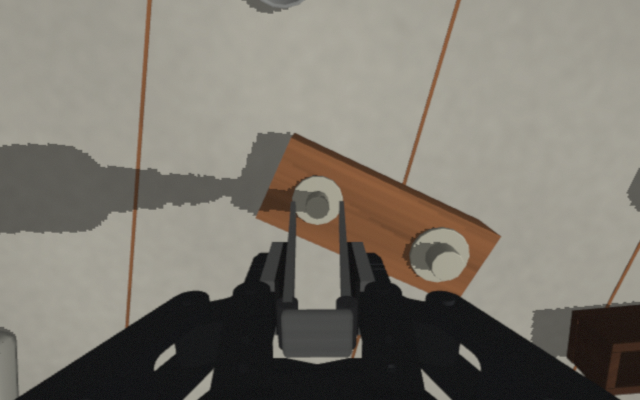

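Emit:
carry_out(moves=[{"linear":[0,0,0.016],"spin":0,"fingers":-0.38},{"linear":[0,0,0.032],"spin":0,"fingers":-0.38},{"linear":[0,0,0.046],"spin":0,"fingers":-0.38},{"linear":[0,0,0.046],"spin":0,"fingers":-0.38},{"linear":[0,0,0.046],"spin":0,"fingers":-0.38}])

```text
time: 6.3
tcp_pos: [0.509, -0.2803, 0.1765]
tool_rot: [-0.001, 0.628, 0.778, -0.0]
force: [-0.5, 0.4, -1.4]
grip_width: 0.0263
```

Emit:
carry_out(moves=[{"linear":[0,0,0],"spin":0,"fingers":-0.38},{"linear":[0,0,0],"spin":0,"fingers":-0.38}])

```text
time: 6.47
tcp_pos: [0.5095, -0.2805, 0.1776]
tool_rot: [0.0, 0.628, 0.778, 0.0]
force: [-0.8, -0.5, -1.4]
grip_width: 0.0266
```

```bash
python3 - <<'E'
from h import *
tipview('7',(.05,.0575))
c=load('si7');a=cv2.resize(c['im'][180:340,320:480,::-1],None,fx=3.5,fy=3.5,interpolation=cv2.INTER_CUBIC);cv2.imwrite('pics/s7z.png',a)
E
```

```text
6.4667 [ 0.5095 -0.2805  0.1776] [1.000e-04 6.278e-01 7.783e-01 0.000e+00] yaw 102.22 w 0.0266 F [-0.76 -0.54 -1.41]
wrist knob in tool (array([ 1.2, -1.3]), array([16. , 31.9]), 87.6) 623 world (array([ 508. , -279.6]), array([16. , 31.9]), 14.7) z [0.0559 0.0572]
   tong 0.115 [[-14.0, -8.8], [1.3, -2.3], [16.0, 6.1]] 611
   tong 0.125 [[-15.3, -8.9], [0.7, -8.1], [16.8, 7.0]] 171
side knob in tool (array([-0.9, -1. ]), array([32.6, 18. ]), 0.6) 99 world (array([ 508.7, -281.6]), array([18. , 32.6]), 11.6) z [0.055  0.0573]
   tong 0.115 [[-17.1, -8.9], [-0.9, -2.5], [14.2, 6.9]] 100
   tong 0.125 [[-17.2, -9.9], [-3.3, -6.6], [15.1, 8.1]] 80
scene knob in tool (array([-2. , -1.3]), array([17.4, 32.5]), 87.8) 49 world (array([ 508.7, -282.7]), array([17.4, 32.5]), 14.5) z [0.0541 0.0569]
   tong 0.115 [[-17.7, -9.7], [-1.5, -0.0], [13.8, 7.5]] 43
   tong 0.125 [[-17.9, -9.5], [-5.4, 3.3], [13.9, 6.9]] 25
```

View pics/s7z.png

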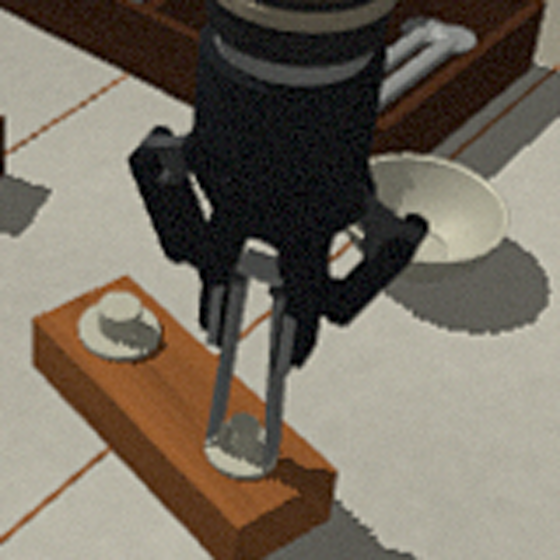

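Emit:
carry_out(moves=[{"linear":[0,0,0],"spin":0,"fingers":-0.44},{"linear":[0,0,0],"spin":0,"fingers":-0.48},{"linear":[0,0,0],"spin":0,"fingers":-0.52},{"linear":[0,0,0],"spin":0,"fingers":-0.52}])

```text
time: 6.95
tcp_pos: [0.5094, -0.2805, 0.1776]
tool_rot: [0.0, 0.628, 0.778, 0.0]
force: [-1.3, -0.2, 0.7]
grip_width: 0.0212
```

Emit:
carry_out(moves=[{"linear":[0,0,0],"spin":0,"fingers":-0.56},{"linear":[0,0,0],"spin":0,"fingers":-0.56},{"linear":[0,0,0],"spin":0,"fingers":-0.56}])

```text
time: 7.2
tcp_pos: [0.5095, -0.2805, 0.1776]
tool_rot: [0.0, 0.628, 0.778, 0.0]
force: [0.4, 0.6, 1.4]
grip_width: 0.0206
```

```bash
python3 - <<'E'
from h import *
tipview('8',(.05,.0575))
c=load('si8');a=cv2.resize(c['im'][180:340,320:480,::-1],None,fx=3.5,fy=3.5,interpolation=cv2.INTER_CUBIC);cv2.imwrite('pics/s8z.png',a)
E
```

```text
7.2 [ 0.5095 -0.2805  0.1776] [2.000e-04 6.278e-01 7.783e-01 0.000e+00] yaw 102.22 w 0.0206 F [0.39 0.64 1.4 ]
wrist knob in tool (array([ 1. , -0.9]), array([16. , 21.9]), 89.4) 645 world (array([ 508.5, -279.8]), array([16. , 21.9]), 12.8) z [0.0559 0.0573]
   tong 0.115 [[-9.4, -8.8], [0.7, -2.1], [11.1, 6.5]] 643
   tong 0.125 [[-9.8, -8.8], [0.7, -8.2], [11.7, -2.0]] 162
side knob in tool (array([-0.7, -0.8]), array([16.5, 22.9]), 89.3) 86 world (array([ 508.8, -281.4]), array([16.5, 22.9]), 12.9) z [0.055  0.0571]
   tong 0.115 [[-12.2, -10.0], [0.6, -3.4], [10.2, 7.4]] 91
   tong 0.125 [[-11.9, -9.4], [-3.9, -7.2], [9.6, 8.5]] 63
scene knob in tool (array([-1.9, -1.6]), array([22.4, 15.5]), 0.2) 33 world (array([ 508.4, -282.7]), array([15.5, 22.4]), 12.0) z [0.0549 0.0569]
   tong 0.115 [[-12.9, -9.0], [-0.0, -0.1], [8.5, 6.2]] 35
   tong 0.125 [[-12.4, -8.7], [-1.2, 4.1], [9.1, 6.6]] 20
```

View pics/s8z.png

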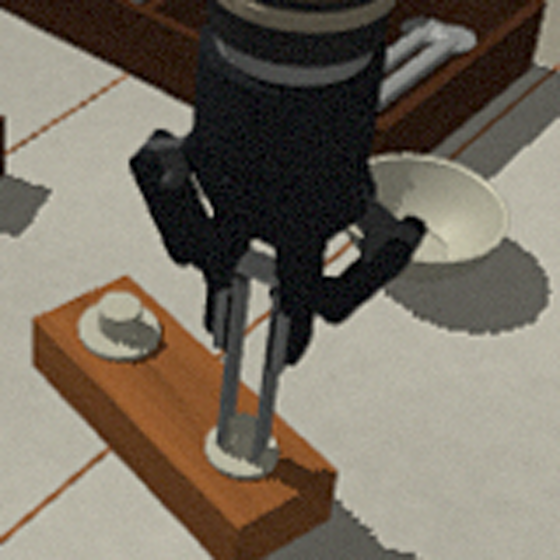

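View pics/wr8.png

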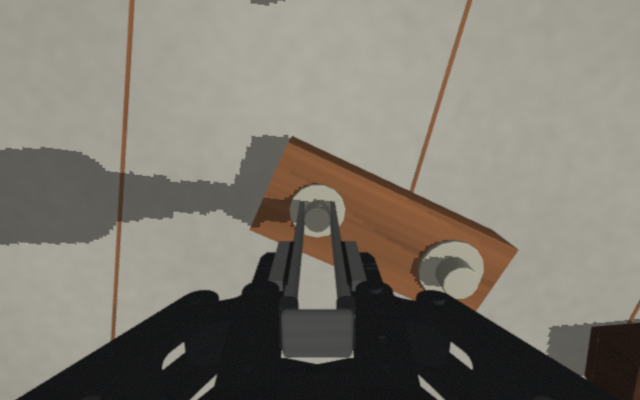

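Emit:
carry_out(moves=[{"linear":[0,0,0],"spin":0,"fingers":-0.6},{"linear":[0,0,0],"spin":0,"fingers":-0.64},{"linear":[0,0,0],"spin":0,"fingers":-0.64},{"linear":[0,0,0],"spin":0,"fingers":-0.64}])

```text
time: 7.68
tcp_pos: [0.5095, -0.2805, 0.1776]
tool_rot: [0.0, 0.628, 0.778, 0.0]
force: [-0.1, 0.3, 3.6]
grip_width: 0.0207
```

Emit:
carry_out(moves=[{"linear":[0,0,-0.01],"spin":0,"fingers":-0.64},{"linear":[0,0,-0.03],"spin":0,"fingers":-0.64},{"linear":[0,0,-0.05],"spin":0,"fingers":-0.64},{"linear":[0,0,-0.08],"spin":0,"fingers":-0.64},{"linear":[0,0,-0.11],"spin":0,"fingers":-0.64}])

```text
time: 8.1
tcp_pos: [0.5093, -0.2804, 0.2335]
tool_rot: [-0.0, 0.628, 0.778, -0.0]
force: [0.3, 0.1, -1.3]
grip_width: 0.0206
```

Emit:
carry_out(moves=[{"linear":[0,0,-0.05],"spin":0,"fingers":-0.64},{"linear":[0,0,-0.09],"spin":0,"fingers":-0.64},{"linear":[0,0,-0.09],"spin":0,"fingers":-0.64},{"linear":[0,0,-0.09],"spin":0,"fingers":-0.64}])

```text
time: 8.43
tcp_pos: [0.51, -0.2808, 0.2792]
tool_rot: [0.002, 0.628, 0.778, 0.0]
force: [0.3, 0.3, -1.3]
grip_width: 0.0209
```

```bash
python3 - <<'E'
from h import *
tipview('9',(.144,.17))
c=load('si9');a=cv2.resize(c['im'][120:320,300:500,::-1],None,fx=3,fy=3,interpolation=cv2.INTER_CUBIC);cv2.imwrite('pics/s9z.png',a)
E
```

```text
8.4333 [ 0.51   -0.2808  0.2792] [1.700e-03 6.278e-01 7.784e-01 3.000e-04] yaw 102.22 w 0.0209 F [ 0.31  0.34 -1.32]
wrist knob in tool (array([ 1. , -0.8]), array([16.7, 22. ]), 89.1) 860 world (array([ 509.4, -280.2]), array([16.7, 22. ]), 13.1) z [0.1575 0.1682]
   tong 0.115 [[-9.3, -8.8], [0.7, -2.0], [11.2, 6.4]] 638
   tong 0.125 [[-9.8, -8.9], [0.7, -8.1], [11.7, -1.8]] 166
side knob in tool (array([-0.7, -1.3]), array([22.6, 18.4]), 3.8) 218 world (array([ 509.3, -282. ]), array([18.4, 22.6]), 8.4) z [0.1557 0.1697]
   tong 0.115 [[-11.5, -10.0], [0.9, -4.1], [10.9, 7.3]] 97
   tong 0.125 [[-11.5, -10.0], [-2.0, -7.2], [10.5, 7.3]] 79
scene knob in tool (array([-0.5, -1.8]), array([17.4, 23. ]), 89.9) 92 world (array([ 508.7, -281.9]), array([17.5, 23. ]), 12.3) z [0.1539 0.1676]
   tong 0.115 [[-11.5, -10.4], [0.7, -0.8], [10.5, 6.0]] 32
   tong 0.125 [[-12.0, -9.6], [0.3, 0.9], [10.4, 6.2]] 47
```

View pics/s9z.png

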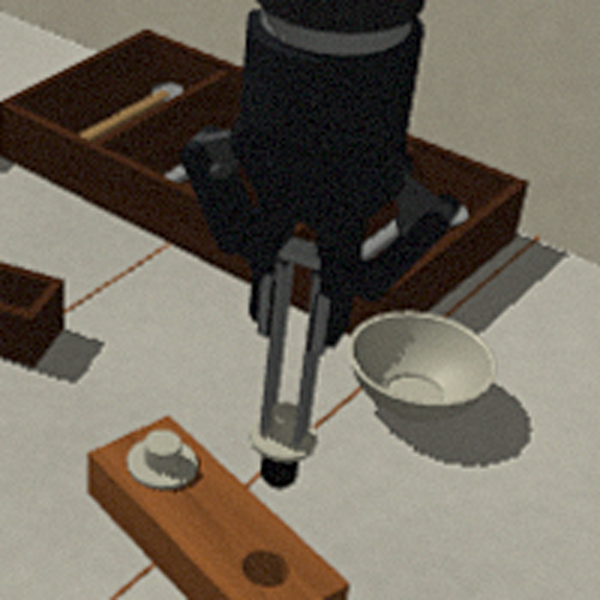

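View pics/wr9.png

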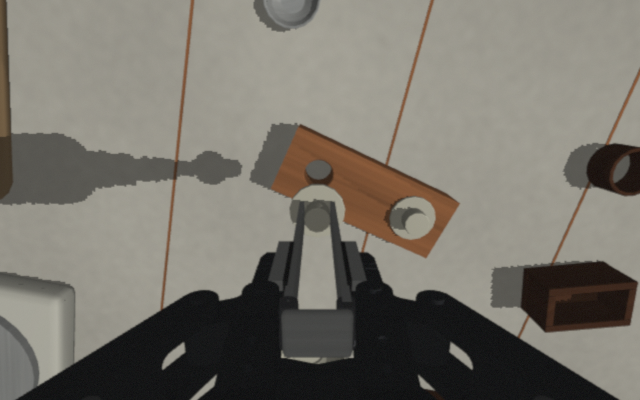

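Emit:
carry_out(moves=[{"linear":[0.03,0.007,-0.01],"spin":0,"fingers":-0.64},{"linear":[0.08,0.018,-0.02],"spin":0,"fingers":-0.64},{"linear":[0.14,0.032,-0.03],"spin":0,"fingers":-0.64},{"linear":[0.21,0.048,-0.03],"spin":0,"fingers":-0.64},{"linear":[0.28,0.064,-0.03],"spin":0,"fingers":-0.64}])

```text
time: 9.0
tcp_pos: [0.5105, -0.1352, 0.2919]
tool_rot: [-0.001, 0.628, 0.778, -0.0]
force: [0.6, 0.5, -1.0]
grip_width: 0.0211
```

Emit:
carry_out(moves=[{"linear":[0.07,0.016,0],"spin":0,"fingers":-0.64},{"linear":[0.14,0.032,0],"spin":0,"fingers":-0.64},{"linear":[0.21,0.048,0],"spin":0,"fingers":-0.64},{"linear":[0.28,0.064,0],"spin":0,"fingers":-0.64},{"linear":[0.35,0.08,0],"spin":0,"fingers":-0.64}])

```text
time: 9.42
tcp_pos: [0.512, 0.0448, 0.2918]
tool_rot: [-0.001, 0.628, 0.778, -0.0]
force: [0.7, 0.6, -0.9]
grip_width: 0.021
```

Emit:
carry_out(moves=[{"linear":[0.07,0.016,0],"spin":0,"fingers":-0.64},{"linear":[0.13,0.03,0],"spin":0,"fingers":-0.64},{"linear":[0.17,0.039,0],"spin":0,"fingers":-0.64},{"linear":[0.2,0.046,0],"spin":0,"fingers":-0.64},{"linear":[0.2,0.046,0],"spin":0,"fingers":-0.64}])

```text
time: 9.83
tcp_pos: [0.5135, 0.1483, 0.2914]
tool_rot: [-0.001, 0.626, 0.78, -0.0]
force: [1.5, 0.5, -0.7]
grip_width: 0.0211
```

Emit:
carry_out(moves=[{"linear":[0,0,0],"spin":0,"fingers":-0.64},{"linear":[0,0,0],"spin":0,"fingers":-0.64}])

```text
time: 10.0
tcp_pos: [0.5139, 0.1451, 0.2919]
tool_rot: [-0.0, 0.628, 0.778, -0.001]
force: [0.3, 0.2, -1.3]
grip_width: 0.0208
```

```bash
python3 - <<'E'
from h import *
tipview('10',(.155,.19))
c=load('si10');a=cv2.resize(c['im'][100:240,150:310,::-1],None,fx=4,fy=4,interpolation=cv2.INTER_CUBIC);cv2.imwrite('pics/s10z.png',a)
c=load('sc10');a=cv2.resize(c['im'][60:200,280:440,::-1],None,fx=4,fy=4,interpolation=cv2.INTER_CUBIC);cv2.imwrite('pics/c10z.png',a)
for t in('wr','si','sc'):
    c=load(t+'10');W=pts(c); x,y,z=W[...,0],W[...,1],W[...,2]
    k=(x>.44)&(x<.6)&(y>.15)&(y<.3)&(abs(z-.0715)<.003)&(c['d']>0)
    if k.sum()>5: print(t,rect(W[k][:,:2]),k.sum(),np.percentile(z[k],[5,50,95]))
E
```

```text
10.0 [0.5139 0.1451 0.2919] [-2.000e-04  6.277e-01  7.784e-01 -5.000e-04] yaw 102.23 w 0.0208 F [ 0.32  0.18 -1.28]
wrist knob in tool (array([ 1.2, -2.1]), array([33.3, 33.3]), 36.3) 1153 world (array([511.5, 145.7]), array([33.3, 33.3]), 65.9) z [0.17   0.1878]
   tong 0.115 [[-9.5, -8.8], [0.7, -2.2], [11.1, 6.5]] 643
   tong 0.125 [[-9.9, -8.9], [0.7, -8.3], [11.7, -1.7]] 163
side knob in tool (array([-2.8, -2.7]), array([25.2, 28.5]), 89.0) 217 world (array([511.8, 141.7]), array([25.2, 28.5]), 13.2) z [0.1712 0.189 ]
   tong 0.115 [[-13.9, -9.3], [-2.2, -2.6], [10.3, 8.3]] 71
   tong 0.125 [[-13.5, -9.1], [-6.3, -5.4], [11.0, 7.5]] 48
scene knob in tool (array([-5.9,  1.6]), array([27. , 29.3]), 55.1) 91 world (array([516.6, 139.6]), array([27. , 29.3]), 47.3) z [0.172  0.1893]
   tong 0.115 [[-15.0, -10.0], [-11.4, 0.8], [9.1, 6.7]] 26
   tong 0.125 [[-14.6, -9.2], [-12.8, 3.1], [9.8, 6.3]] 26
wr (array([516. , 226.7]), array([34.5, 34.7]), 59.3) 716 [0.06953267 0.07159668 0.07295328]
si (array([516.5, 225.6]), array([35. , 32.3]), 53.9) 78 [0.0689363  0.07165248 0.07347457]
sc (array([514.3, 223.2]), array([31.8, 33.8]), 80.1) 46 [0.06860913 0.07009144 0.07236327]
```

View pics/s10z.png

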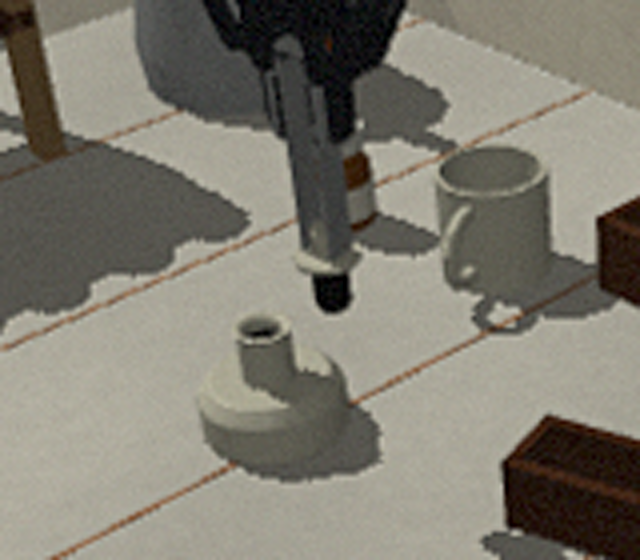

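View pics/c10z.png

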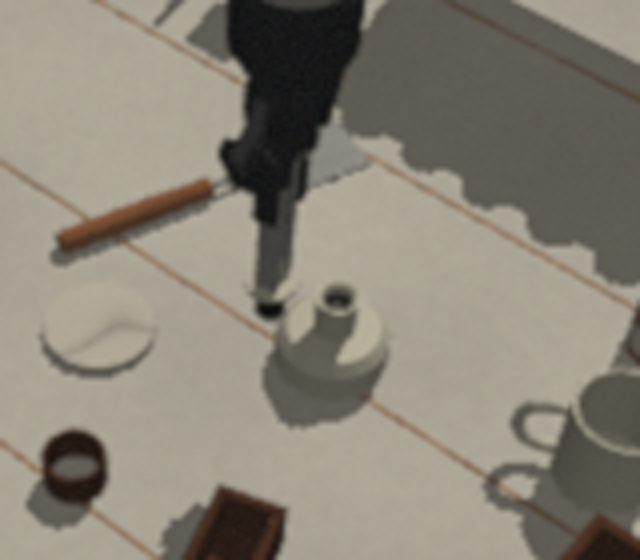

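View pics/wr10.png

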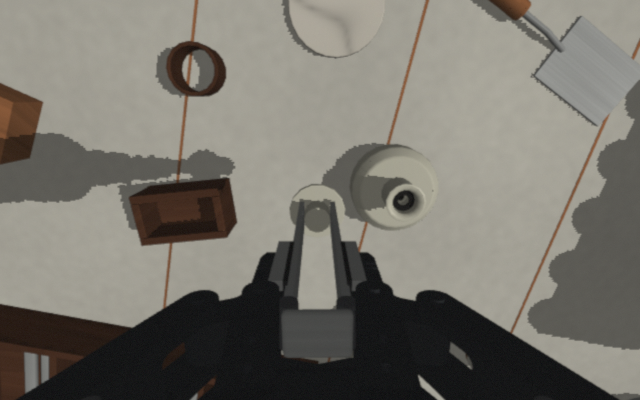

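```bash
cat >> h.py <<'E'
def flange(tag,s,dz=(.128,.142)):
    Rm=tool(s); c=load(tag); W=pts(c); P=(W-s['tcp_pos'])@Rm; im=c['im'].astype(int)
    k=(c['d']>0)&(np.hypot(P[...,0],P[...,1])<.026)&(P[...,2]>dz[0])&(P[...,2]<dz[1])
    # keep outside of the tong footprint
    k&=~((abs(P[...,0])<.014)&(abs(P[...,1])<.012))
    Q=P[k]; A=np.c_[Q[:,:2],np.ones(len(Q))]
    co=np.linalg.lstsq(A,Q[:,2],rcond=None)[0]; r=Q[:,2]-A@co
    g=abs(r)<.0025; co=np.linalg.lstsq(A[g],Q[g,2],rcond=None)[0]; Q=Q[g]
    print(tag,'flange n',len(Q),'tilt x,y deg',np.degrees(co[:2]).round(1),'z',co[2].round(4),'circ',cv2.minEnclosingCircle((Q[:,:2]*1000).astype(np.float32)))
    return Q
E
python3 - <<'E'
from h import *
s=telemetry.state(); Rm=tool(s)
for t in('wr10','si10','sc10'): flange(t,s)
for t in('si10','sc10'):
    c=load(t); P=(pts(c)-s['tcp_pos'])@Rm
    for lo in (.135,.14,.145,.15,.155,.16,.165):
        k=(c['d']>0)&(np.hypot(P[...,0],P[...,1])<.03)&(P[...,2]>lo)&(P[...,2]<lo+.005)
        if k.sum()>2: print(t,lo,k.sum(),(np.percentile(P[k][:,:2],[2,50,98],axis=0)*1000).round(1).tolist())
c=load('wr10'); W=pts(c); k=(W[...,0]>.44)&(W[...,0]<.6)&(W[...,1]>.19)&(W[...,1]<.27)&(abs(W[...,2]-.0715)<.0025)
Q=(W[k]-s['tcp_pos'])@Rm; print('rim tool',rect(Q[:,:2]),cv2.minEnclosingCircle((Q[:,:2]*1000).astype(np.float32)))
c['im'][k]=[255,0,0]; cv2.imwrite('pics/rim.png',cv2.resize(c['im'][120:260,270:450,::-1],None,fx=4,fy=4))
E
```

```text
wr10 flange n 739 tilt x,y deg [-0.5 -0.1] z 0.1381 circ ((1.567481279373169, -1.2919455766677856), 18.003679275512695)
si10 flange n 46 tilt x,y deg [ 0.1 -1.3] z 0.1381 circ ((-2.1042118072509766, -1.414588212966919), 18.35089683532715)
sc10 flange n 27 tilt x,y deg [3.8 2. ] z 0.1402 circ ((-3.163782835006714, -1.4975746870040894), 18.73080062866211)
si10 0.135 78 [[-17.8, -18.1], [-8.2, -7.6], [13.7, 13.8]]
si10 0.14 7 [[-18.1, -16.8], [-7.2, -14.0], [8.4, 2.4]]
si10 0.145 17 [[-11.4, -11.6], [-7.1, -6.7], [2.6, 3.6]]
si10 0.15 20 [[-11.7, -10.9], [-7.6, -8.2], [4.7, 2.9]]
si10 0.155 20 [[-12.0, -10.7], [-7.8, -7.6], [1.2, 2.9]]
si10 0.16 16 [[-11.0, -11.8], [-6.9, -8.5], [3.4, 1.4]]
si10 0.165 14 [[-11.2, -10.4], [-6.3, -7.7], [2.2, -0.9]]
sc10 0.135 44 [[-18.8, -18.5], [-7.5, 4.3], [12.9, 12.5]]
sc10 0.14 21 [[-18.3, -17.7], [-8.7, 7.5], [4.7, 15.3]]
sc10 0.15 3 [[-11.4, 0.2], [-8.3, 1.6], [-7.6, 4.1]]
sc10 0.155 11 [[-13.1, -6.5], [-10.3, 0.0], [-4.9, 6.2]]
sc10 0.16 12 [[-11.8, -11.5], [-8.3, 1.9], [-0.3, 7.9]]
sc10 0.165 6 [[-11.7, -5.3], [-10.1, 2.1], [-1.9, 7.9]]
rim tool (array([80.2, 19. ]), array([34.5, 34.7]), 42.8) ((80.1066665649414, 18.665653228759766), 17.63788414001465)
```

View pics/rim.png

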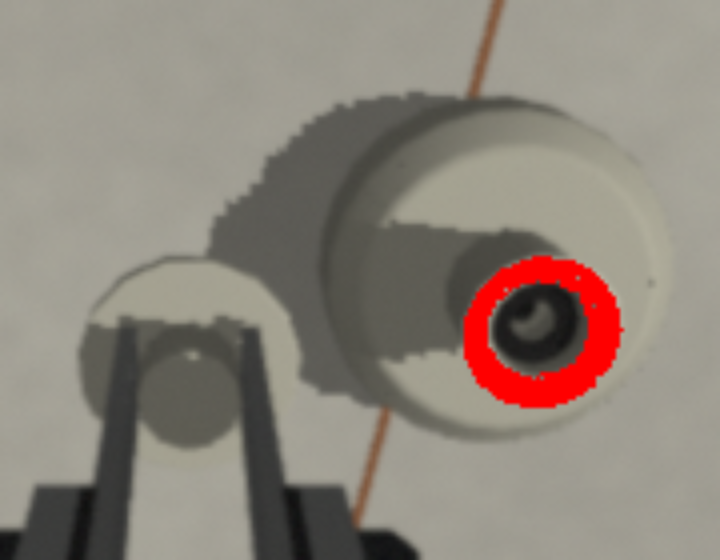

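Emit:
carry_out(moves=[{"linear":[0.05,0.013,0],"spin":0,"fingers":-0.64},{"linear":[0.11,0.028,0.01],"spin":0,"fingers":-0.64},{"linear":[0.158,0.0404,0.03],"spin":0,"fingers":-0.64},{"linear":[0.158,0.0404,0.05],"spin":0,"fingers":-0.64},{"linear":[0.158,0.0404,0.05],"spin":0,"fingers":-0.64}])

```text
time: 10.57
tcp_pos: [0.5169, 0.2266, 0.2651]
tool_rot: [-0.001, 0.628, 0.779, -0.002]
force: [-0.4, 0.7, -1.4]
grip_width: 0.0205
```

Emit:
carry_out(moves=[{"linear":[0,0,0],"spin":0,"fingers":-0.64},{"linear":[0,0,0],"spin":0,"fingers":-0.64},{"linear":[0,0,0],"spin":0,"fingers":-0.64}])

```text
time: 10.82
tcp_pos: [0.5177, 0.2257, 0.2683]
tool_rot: [0.0, 0.628, 0.778, 0.0]
force: [-0.8, -0.4, 0.1]
grip_width: 0.021
```

```bash
python3 - <<'E'
from h import *
tipview('11',(.15,.17))
s=telemetry.state(); Rm=tool(s)
for t in('wr11','si11','sc11'):
    flange(t,s)
    c=load(t);W=pts(c); x,y,z=W[...,0],W[...,1],W[...,2]
    k=(x>.44)&(x<.6)&(y>.15)&(y<.3)&(abs(z-.0715)<.003)&(c['d']>0)
    if k.sum()>5: Q=(W[k]-s['tcp_pos'])@Rm; print(t,'rim tool',rect(Q[:,:2]),k.sum())
c=load('si11');a=cv2.resize(c['im'][100:240,150:310,::-1],None,fx=4,fy=4,interpolation=cv2.INTER_CUBIC);cv2.imwrite('pics/s11z.png',a)
c=load('sc11');a=cv2.resize(c['im'][60:200,280:440,::-1],None,fx=4,fy=4,interpolation=cv2.INTER_CUBIC);cv2.imwrite('pics/c11z.png',a)
E
```

```text
10.8167 [0.5177 0.2257 0.2683] [3.000e-04 6.284e-01 7.779e-01 4.000e-04] yaw 102.13 w 0.021 F [-0.84 -0.36  0.08]
wrist knob in tool (array([ 0.9, -0.8]), array([22. , 16.4]), 0.3) 196 world (array([516.9, 226.4]), array([16.4, 22. ]), 11.8) z [0.1615 0.1696]
   tong 0.115 [[-9.2, -8.8], [0.7, -2.0], [11.3, 6.5]] 641
   tong 0.125 [[-9.8, -8.8], [0.7, -8.1], [11.7, -2.0]] 167
side knob in tool (array([-1.9,  0.5]), array([19.3, 26.6]), 89.0) 98 world (array([518.7, 223.9]), array([19.3, 26.6]), 13.2) z [0.1605 0.1693]
   tong 0.115 [[-13.4, -8.6], [-3.1, -2.1], [11.5, 9.0]] 61
   tong 0.125 [[-13.6, -8.9], [-9.1, -4.8], [9.9, 8.5]] 45
scene knob in tool (array([-3.7,  1.9]), array([27. , 13.5]), 28.2) 45 world (array([520.4, 222.5]), array([27. , 13.5]), 73.9) z [0.1597 0.1691]
   tong 0.115 [[-13.9, -8.3], [-11.0, 1.4], [9.7, 5.7]] 23
   tong 0.125 [[-13.3, -9.9], [-11.0, 1.3], [8.6, 6.3]] 18
wr11 flange n 730 tilt x,y deg [-0.  -0.5] z 0.1375 circ ((0.5709736347198486, -0.9765874147415161), 17.90156364440918)
wr11 rim tool (array([ 1.4, -8.6]), array([34.6, 22.2]), 0.4) 476
si11 flange n 39 tilt x,y deg [-1.8 -1.7] z 0.1374 circ ((-4.516098976135254, -2.353074312210083), 17.36840057373047)
si11 rim tool (array([-1.3, -1.9]), array([33.5, 34.2]), 67.0) 81
sc11 flange n 31 tilt x,y deg [-0.2 -0.2] z 0.1393 circ ((-2.8844337463378906, -2.6537513732910156), 17.815855026245117)
sc11 rim tool (array([-2.6, -3.4]), array([31.5, 33.5]), 15.8) 39
```

View pics/s11z.png

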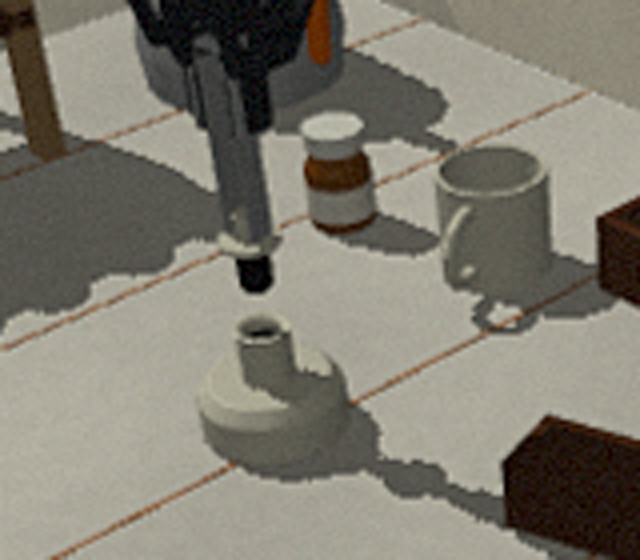

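View pics/c11z.png

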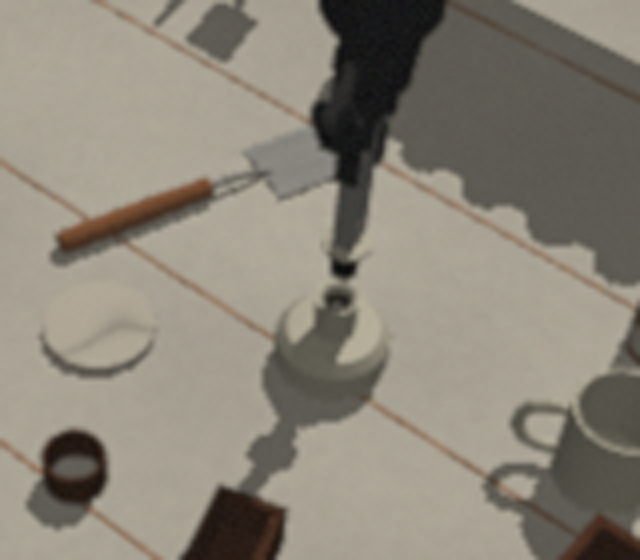

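View pics/wr11.png

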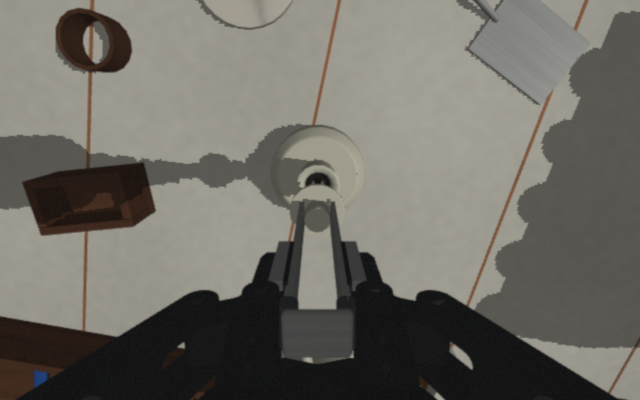

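Emit:
carry_out(moves=[{"linear":[0,0,0],"spin":0,"fingers":-0.64},{"linear":[0,0,0],"spin":0,"fingers":-0.64},{"linear":[0,0,0],"spin":0,"fingers":-0.64},{"linear":[0,0,0],"spin":0,"fingers":-0.64}])

```text
time: 11.3
tcp_pos: [0.5174, 0.2267, 0.2675]
tool_rot: [0.0, 0.628, 0.778, 0.0]
force: [0.8, -1.1, -0.9]
grip_width: 0.0208
```

```bash
cat > axis.py <<'E'
from h import *
def meas(tag,ax):
    # image columns of plug axis / rim centre along rows, projected: report signed pixel offset and mm
    pass
def go(t):
    s=telemetry.state(); print(s['tcp_pos'].round(5),s['force'].round(2),s['grip_width'].round(4)); Rm=tool(s)
    for n in('side','scene','wrist'):
        tag=n[:2]+t; c=grab(n,tag); W=pts(c); P=(W-s['tcp_pos'])@Rm; x,y,z=W[...,0],W[...,1],W[...,2]; ok=c['d']>0
        # camera horizontal direction in world
        h=np.linalg.inv(c['view'])[:3,0]; h=h/np.linalg.norm(h)
        H=W@h
        f=ok&(np.hypot(P[...,0],P[...,1])<.03)&(P[...,2]>.136)&(P[...,2]<.143)
        pl=ok&(np.hypot(P[...,0],P[...,1])<.02)&(P[...,2]>.147)&(P[...,2]<.168)&(z>.078)
        r=ok&(x>.44)&(x<.6)&(y>.15)&(y<.3)&(abs(z-.0705)<.0035)
        def span(k):
            # mid of the extreme columns, in mm along h
            return None if k.sum()<5 else [round(v*1000,1) for v in (np.percentile(H[k],1),np.percentile(H[k],99),(np.percentile(H[k],1)+np.percentile(H[k],99))/2)]
        print(n,'h in tool',(h@Rm).round(2),'flange',span(f),'plug',span(pl),'rim',span(r))
E
python3 - <<'E'
from axis import *
go('12')
E
```

```text
Traceback (most recent call last):
  File "axis.py", line 6, in go
    s=telemetry.state(); print(s['tcp_pos'].round(5),s['force'].round(2),s['grip_width'].round(4)); Rm=tool(s)
                                                                         ^^^^^^^^^^^^^^^^^^^^^
AttributeError: 'float' object has no attribute 'round'
```

```bash
sed -i "s/s\['grip_width'\].round(4)/s['grip_width']/" axis.py; python3 - <<'E'
from axis import *
go('12')
E
```

```text
[0.51745 0.22668 0.26747] [ 0.82 -1.09 -0.86] 0.02084054451221099
side h in tool [-0.85  0.53  0.01] flange [np.float64(179.5), np.float64(212.8), np.float64(196.1)] plug [np.float64(187.5), np.float64(206.1), np.float64(196.8)] rim [np.float64(180.1), np.float64(212.3), np.float64(196.2)]
scene h in tool [0.49 0.87 0.01] flange [np.float64(517.1), np.float64(551.4), np.float64(534.3)] plug [np.float64(524.7), np.float64(542.4), np.float64(533.5)] rim [np.float64(516.7), np.float64(549.5), np.float64(533.1)]
wrist h in tool [ 1.  0. -0.] flange [np.float64(96.2), np.float64(130.1), np.float64(113.2)] plug None rim [np.float64(95.7), np.float64(129.5), np.float64(112.6)]
```

Emit:
carry_out(moves=[{"linear":[-0.0008,-0.0018,0.01],"spin":0,"fingers":-0.64},{"linear":[-0.0008,-0.0018,0.024],"spin":0,"fingers":-0.64},{"linear":[-0.0008,-0.0018,0.036],"spin":0,"fingers":-0.64},{"linear":[-0.0008,-0.0018,0.04],"spin":0,"fingers":-0.64},{"linear":[-0.0008,-0.0018,0.04],"spin":0,"fingers":-0.64}])

```text
time: 11.87
tcp_pos: [0.5162, 0.2259, 0.2462]
tool_rot: [-0.0, 0.628, 0.778, -0.001]
force: [-0.5, -0.1, -1.1]
grip_width: 0.0206
```

Emit:
carry_out(moves=[{"linear":[0,0,0],"spin":0,"fingers":-0.64},{"linear":[0,0,0],"spin":0,"fingers":-0.64},{"linear":[0,0,0],"spin":0,"fingers":-0.64},{"linear":[0,0,0],"spin":0,"fingers":-0.64}])

```text
time: 12.2
tcp_pos: [0.5168, 0.2262, 0.2477]
tool_rot: [0.0, 0.628, 0.778, 0.0]
force: [-0.2, 0.4, -0.6]
grip_width: 0.0204
```

```bash
python3 - <<'E'
from axis import *
go('13')
c=load('si13');a=cv2.resize(c['im'][100:240,150:310,::-1],None,fx=4,fy=4,interpolation=cv2.INTER_CUBIC);cv2.imwrite('pics/s13z.png',a)
c=load('sc13');b=cv2.resize(c['im'][60:200,280:440,::-1],None,fx=4,fy=4,interpolation=cv2.INTER_CUBIC);cv2.imwrite('pics/c13z.png',b)
cv2.imwrite('pics/x13.png',np.hstack([a[:,100:500],b[:,100:500]]))
E
```

```text
[0.51678 0.22618 0.24771] [-0.22  0.37 -0.61] 0.020351507566591532
side h in tool [-0.85  0.53  0.01] flange [np.float64(180.9), np.float64(213.6), np.float64(197.2)] plug [np.float64(187.5), np.float64(206.5), np.float64(197.0)] rim [np.float64(179.8), np.float64(213.1), np.float64(196.5)]
scene h in tool [0.49 0.87 0.01] flange [np.float64(516.1), np.float64(550.5), np.float64(533.3)] plug [np.float64(523.8), np.float64(541.5), np.float64(532.7)] rim [np.float64(516.5), np.float64(549.2), np.float64(532.9)]
wrist h in tool [ 1.  0. -0.] flange [np.float64(95.9), np.float64(129.7), np.float64(112.8)] plug None rim [np.float64(95.5), np.float64(129.5), np.float64(112.5)]
```

View pics/x13.png

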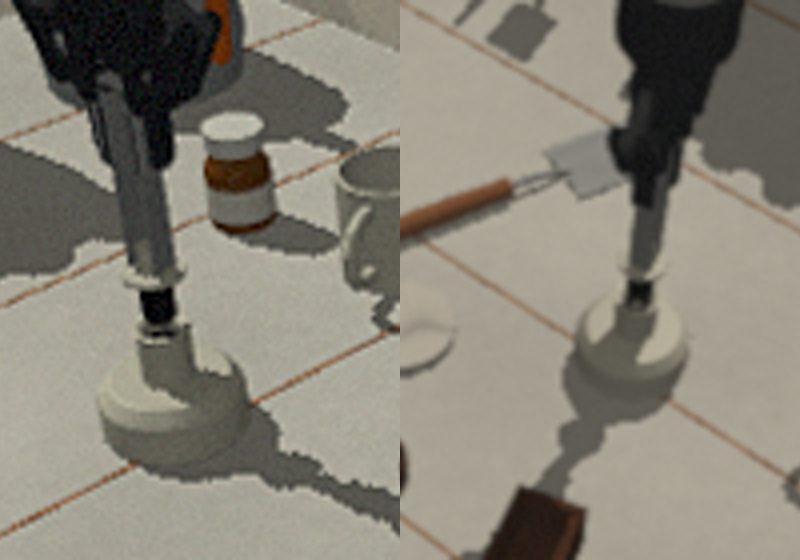

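View pics/wr13.png

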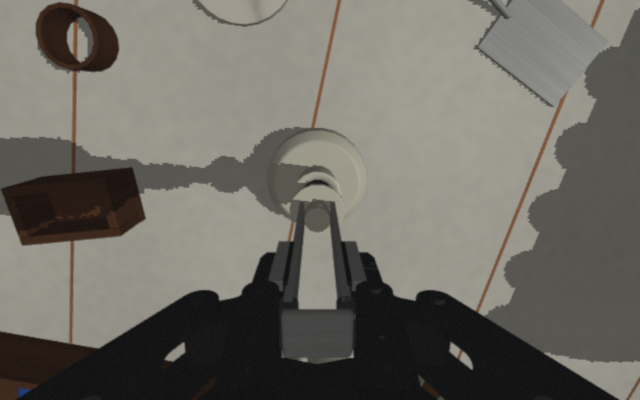

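Emit:
carry_out(moves=[{"linear":[0,-0.0006,0.005],"spin":0,"fingers":-0.64},{"linear":[0,-0.0006,0.01],"spin":0,"fingers":-0.64},{"linear":[0,-0.0006,0.014],"spin":0,"fingers":-0.64},{"linear":[0,-0.0006,0.018],"spin":0,"fingers":-0.64},{"linear":[0,-0.0006,0.018],"spin":0,"fingers":-0.64}])

```text
time: 12.77
tcp_pos: [0.5161, 0.226, 0.2377]
tool_rot: [-0.0, 0.628, 0.778, -0.0]
force: [0.4, -0.8, -1.4]
grip_width: 0.0209
```

Emit:
carry_out(moves=[{"linear":[0,0,0],"spin":0,"fingers":-0.64},{"linear":[0,0,0],"spin":0,"fingers":-0.64}])

```text
time: 12.93
tcp_pos: [0.5164, 0.2261, 0.2384]
tool_rot: [0.0, 0.628, 0.778, -0.0]
force: [-0.7, 0.4, -1.2]
grip_width: 0.0208
```

```bash
python3 - <<'E'
from axis import *
go('14')
c=load('si14');a=cv2.resize(c['im'][100:240,150:310,::-1],None,fx=4,fy=4,interpolation=cv2.INTER_CUBIC)
c=load('sc14');b=cv2.resize(c['im'][60:200,280:440,::-1],None,fx=4,fy=4,interpolation=cv2.INTER_CUBIC)
cv2.imwrite('pics/x14.png',np.hstack([a[:,100:500],b[:,100:500]]))
E
```

```text
[0.51635 0.22605 0.2384 ] [-0.71  0.38 -1.16] 0.020770832032077708
side h in tool [-0.85  0.53  0.01] flange [np.float64(179.8), np.float64(213.2), np.float64(196.5)] plug [np.float64(187.4), np.float64(206.1), np.float64(196.8)] rim [np.float64(180.0), np.float64(212.8), np.float64(196.4)]
scene h in tool [0.49 0.87 0.01] flange [np.float64(516.8), np.float64(548.9), np.float64(532.8)] plug [np.float64(523.8), np.float64(538.4), np.float64(531.1)] rim [np.float64(516.4), np.float64(549.0), np.float64(532.7)]
wrist h in tool [ 1.  0. -0.] flange [np.float64(95.9), np.float64(129.7), np.float64(112.8)] plug None rim [np.float64(95.9), np.float64(128.9), np.float64(112.4)]
```

View pics/x14.png

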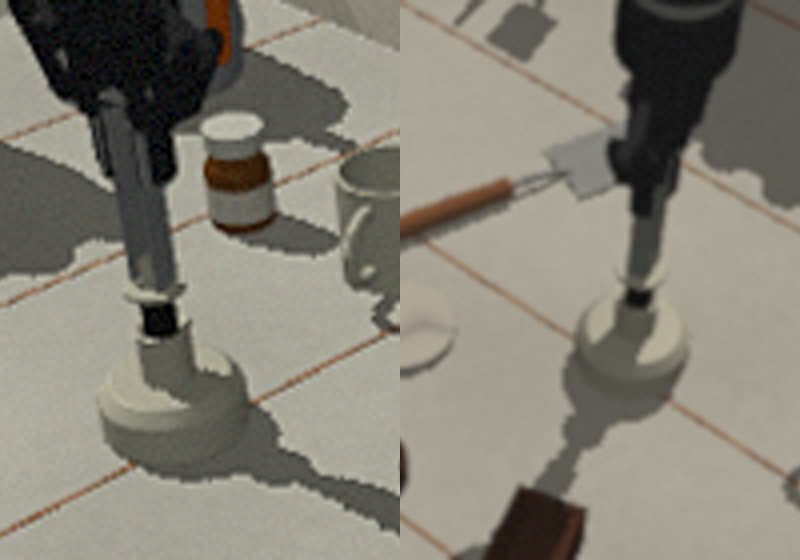

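Emit:
carry_out(moves=[{"linear":[0,0,0.002],"spin":0,"fingers":-0.64},{"linear":[0,0,0.004],"spin":0,"fingers":-0.64},{"linear":[0,0,0.006],"spin":0,"fingers":-0.64},{"linear":[0,0,0.008],"spin":0,"fingers":-0.64},{"linear":[0,0,0.008],"spin":0,"fingers":-0.64}])

```text
time: 13.5
tcp_pos: [0.5164, 0.2261, 0.2345]
tool_rot: [0.0, 0.628, 0.778, 0.0]
force: [0.2, 0.5, 0.1]
grip_width: 0.0208
```

Emit:
carry_out(moves=[{"linear":[0,0,0.001],"spin":0,"fingers":-0.64},{"linear":[0,0,0.002],"spin":0,"fingers":-0.64},{"linear":[0,0,0.002],"spin":0,"fingers":-0.64}])

```text
time: 13.75
tcp_pos: [0.5164, 0.2261, 0.2335]
tool_rot: [0.0, 0.628, 0.778, 0.0]
force: [-0.6, -0.2, 1.7]
grip_width: 0.0209
```

Emit:
carry_out(moves=[{"linear":[0,0,0.001],"spin":0,"fingers":-0.64},{"linear":[0,0,0.002],"spin":0,"fingers":-0.64},{"linear":[0,0,0.002],"spin":0,"fingers":-0.64}])

```text
time: 14.0
tcp_pos: [0.5164, 0.2261, 0.2323]
tool_rot: [-0.0, 0.628, 0.778, 0.0]
force: [0.2, -0.6, 1.6]
grip_width: 0.0205
```

Emit:
carry_out(moves=[{"linear":[0,0,0.001],"spin":0,"fingers":-0.64},{"linear":[0,0,0.002],"spin":0,"fingers":-0.64},{"linear":[0,0,0.002],"spin":0,"fingers":-0.64}])

```text
time: 14.25
tcp_pos: [0.5164, 0.2261, 0.2313]
tool_rot: [-0.0, 0.628, 0.778, -0.0]
force: [0.4, 0.8, 1.9]
grip_width: 0.021
```

Emit:
carry_out(moves=[{"linear":[0,0,0.001],"spin":0,"fingers":-0.64},{"linear":[0,0,0.002],"spin":0,"fingers":-0.64},{"linear":[0,0,0.002],"spin":0,"fingers":-0.64}])

```text
time: 14.5
tcp_pos: [0.5163, 0.226, 0.2303]
tool_rot: [-0.0, 0.628, 0.778, -0.0]
force: [0.6, -0.2, 1.2]
grip_width: 0.0209
```

Emit:
carry_out(moves=[{"linear":[0,0,0.001],"spin":0,"fingers":-0.64},{"linear":[0,0,0.002],"spin":0,"fingers":-0.64},{"linear":[0,0,0.002],"spin":0,"fingers":-0.64}])

```text
time: 14.75
tcp_pos: [0.5163, 0.2261, 0.2293]
tool_rot: [-0.0, 0.628, 0.778, -0.0]
force: [0.7, -0.3, 1.1]
grip_width: 0.0211
```

Emit:
carry_out(moves=[{"linear":[0,0,0.001],"spin":0,"fingers":-0.64},{"linear":[0,0,0.002],"spin":0,"fingers":-0.64},{"linear":[0,0,0.002],"spin":0,"fingers":-0.64}])

```text
time: 15.0
tcp_pos: [0.5163, 0.2261, 0.2283]
tool_rot: [-0.0, 0.628, 0.778, -0.0]
force: [-0.6, -0.1, 0.8]
grip_width: 0.0207
```

Emit:
carry_out(moves=[{"linear":[0,0,0.001],"spin":0,"fingers":-0.64},{"linear":[0,0,0.002],"spin":0,"fingers":-0.64},{"linear":[0,0,0.002],"spin":0,"fingers":-0.64}])

```text
time: 15.25
tcp_pos: [0.5163, 0.2261, 0.2273]
tool_rot: [-0.0, 0.628, 0.778, -0.0]
force: [0.6, 0.2, 0.9]
grip_width: 0.0209
```

Emit:
carry_out(moves=[{"linear":[0,0,0.001],"spin":0,"fingers":-0.64},{"linear":[0,0,0.002],"spin":0,"fingers":-0.64},{"linear":[0,0,0.002],"spin":0,"fingers":-0.64}])

```text
time: 15.5
tcp_pos: [0.5163, 0.226, 0.2263]
tool_rot: [-0.0, 0.628, 0.778, -0.0]
force: [0.0, -0.7, 1.1]
grip_width: 0.0208
```

Emit:
carry_out(moves=[{"linear":[0,0,0.001],"spin":0,"fingers":-0.64},{"linear":[0,0,0.002],"spin":0,"fingers":-0.64},{"linear":[0,0,0.002],"spin":0,"fingers":-0.64}])

```text
time: 15.75
tcp_pos: [0.5163, 0.2261, 0.2253]
tool_rot: [-0.0, 0.628, 0.778, -0.0]
force: [0.4, 0.2, 1.6]
grip_width: 0.0205
```

Emit:
carry_out(moves=[{"linear":[0,0,0.001],"spin":0,"fingers":-0.64},{"linear":[0,0,0.002],"spin":0,"fingers":-0.64},{"linear":[0,0,0.002],"spin":0,"fingers":-0.64}])

```text
time: 16.0
tcp_pos: [0.5163, 0.226, 0.2243]
tool_rot: [-0.0, 0.628, 0.778, -0.0]
force: [0.7, 0.3, 2.4]
grip_width: 0.0205
```

Emit:
carry_out(moves=[{"linear":[0,0,0.001],"spin":0,"fingers":-0.64},{"linear":[0,0,0.002],"spin":0,"fingers":-0.64},{"linear":[0,0,0.002],"spin":0,"fingers":-0.64}])

```text
time: 16.25
tcp_pos: [0.5163, 0.226, 0.2233]
tool_rot: [-0.0, 0.628, 0.778, -0.0]
force: [0.2, 0.1, 2.3]
grip_width: 0.0208
```

Emit:
carry_out(moves=[{"linear":[0,0,0.001],"spin":0,"fingers":-0.64},{"linear":[0,0,0.002],"spin":0,"fingers":-0.64},{"linear":[0,0,0.002],"spin":0,"fingers":-0.64}])

```text
time: 16.5
tcp_pos: [0.5165, 0.2261, 0.2228]
tool_rot: [0.0, 0.628, 0.778, 0.0]
force: [-0.2, -0.5, 3.8]
grip_width: 0.0208
```

```bash
python3 - <<'E'
from axis import *
s=telemetry.state(); print(s['force'])
c=grab('side','si15');flange('si15',s,(.125,.142));a=cv2.resize(c['im'][100:240,150:310,::-1],None,fx=4,fy=4,interpolation=cv2.INTER_CUBIC)
c=grab('wrist','wr15');flange('wr15',s,(.125,.142));b=cv2.resize(c['im'][120:260,240:400,::-1],None,fx=4,fy=4,interpolation=cv2.INTER_CUBIC)
print(telemetry.state()['force'])
cv2.imwrite('pics/x15.png',np.hstack([a[:,100:500],b[:,100:500]]))
E
```

```text
[-0.19547162 -0.5345185   3.79194143]
si15 flange n 37 tilt x,y deg [0.6 1.1] z 0.1381 circ ((-2.072281837463379, -1.0126044750213623), 18.945068359375)
wr15 flange n 728 tilt x,y deg [-0.1 -0.1] z 0.1376 circ ((0.6295788288116455, -0.8856475949287415), 18.212127685546875)
[-0.26308154 -0.22425321  4.31737185]
```

View pics/x15.png

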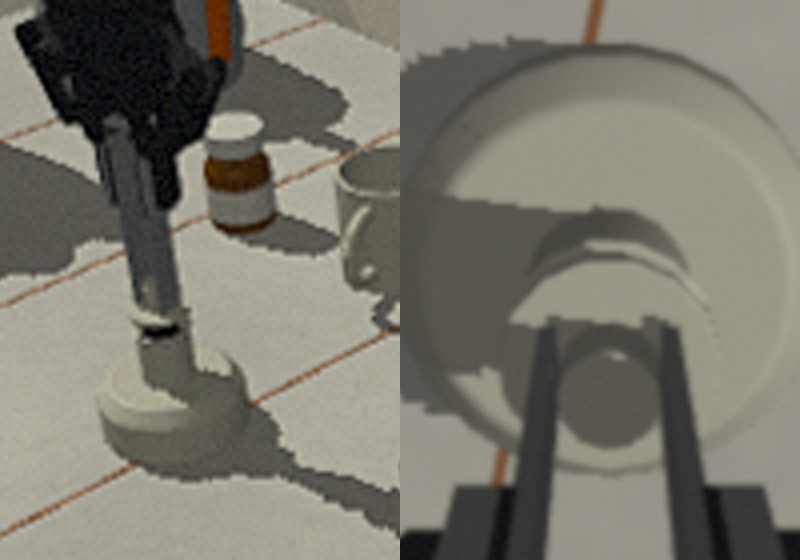

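Emit:
carry_out(moves=[{"linear":[0,0,0.001],"spin":0,"fingers":-0.64},{"linear":[0,0,0.001],"spin":0,"fingers":-0.64},{"linear":[0,0,0.001],"spin":0,"fingers":-0.64}])

```text
time: 16.85
tcp_pos: [0.5166, 0.2261, 0.2226]
tool_rot: [0.0, 0.628, 0.778, 0.001]
force: [-0.3, -0.4, 6.5]
grip_width: 0.0208
```

Emit:
carry_out(moves=[{"linear":[0,0,0.001],"spin":0,"fingers":-0.64},{"linear":[0,0,0.001],"spin":0,"fingers":-0.64},{"linear":[0,0,0.001],"spin":0,"fingers":-0.64}])

```text
time: 17.1
tcp_pos: [0.5166, 0.2261, 0.2223]
tool_rot: [0.0, 0.628, 0.778, 0.001]
force: [0.8, -0.0, 7.1]
grip_width: 0.0206
```

Emit:
carry_out(moves=[{"linear":[0,0,0.001],"spin":0,"fingers":-0.64},{"linear":[0,0,0.001],"spin":0,"fingers":-0.64},{"linear":[0,0,0.001],"spin":0,"fingers":-0.64}])

```text
time: 17.35
tcp_pos: [0.5167, 0.2261, 0.2219]
tool_rot: [0.0, 0.628, 0.778, 0.001]
force: [-0.9, -0.4, 8.5]
grip_width: 0.0207
```

```bash
python3 - <<'E'
from axis import *
s=telemetry.state(); print(s['force'])
c=grab('wrist','wr16');flange('wr16',s,(.125,.142))
print(telemetry.state()['force'])
E
```

```text
[-0.90618478 -0.39265708  8.49621575]
wr16 flange n 734 tilt x,y deg [-0.   0.4] z 0.1372 circ ((1.0234129428863525, -0.886367917060852), 18.112579345703125)
[-0.2637162  -0.6704794   7.36326137]
```

Emit:
carry_out(moves=[{"linear":[0,0,0.001],"spin":0,"fingers":-0.64},{"linear":[0,0,0.001],"spin":0,"fingers":-0.64},{"linear":[0,0,0.001],"spin":0,"fingers":-0.64}])

```text
time: 17.65
tcp_pos: [0.5167, 0.2262, 0.2215]
tool_rot: [0.001, 0.628, 0.778, 0.001]
force: [-0.9, -1.1, 8.8]
grip_width: 0.0205
```

Emit:
carry_out(moves=[{"linear":[0,0,0.001],"spin":0,"fingers":-0.64},{"linear":[0,0,0.001],"spin":0,"fingers":-0.64},{"linear":[0,0,0.001],"spin":0,"fingers":-0.64}])

```text
time: 17.9
tcp_pos: [0.5168, 0.2262, 0.2211]
tool_rot: [0.001, 0.628, 0.778, 0.001]
force: [-0.7, -0.2, 9.2]
grip_width: 0.0207
```

Emit:
carry_out(moves=[{"linear":[0,0,0.001],"spin":0,"fingers":-0.64},{"linear":[0,0,0.001],"spin":0,"fingers":-0.64},{"linear":[0,0,0.001],"spin":0,"fingers":-0.64}])

```text
time: 18.15
tcp_pos: [0.5168, 0.2262, 0.2207]
tool_rot: [0.001, 0.628, 0.778, 0.001]
force: [0.3, -1.1, 9.0]
grip_width: 0.0207
```

```bash
python3 - <<'E'
from axis import *
s=telemetry.state(); print(s['force'])
c=grab('wrist','wr17');flange('wr17',s,(.125,.142))
P=(pts(c)-s['tcp_pos'])@tool(s)
for t in('wr15','wr17'):
    c=load(t); P=(pts(c)-s['tcp_pos'])@tool(s); k=(abs(P[...,0])<.008)&(abs(P[...,1])<.006)&(P[...,2]<.05)&(P[...,2]>0); print(t,'tong top depth',np.median(P[k][:,2])) 
print(telemetry.state()['force'])
E
```

```text
[ 0.29276183 -1.11152421  8.95724582]
wr17 flange n 738 tilt x,y deg [-0.3  0.5] z 0.1362 circ ((0.7820246815681458, -1.097934603691101), 18.16237449645996)
wr15 tong top depth 0.016122533007261807
wr17 tong top depth 0.018232061357290042
[-1.68737508 -1.59664889  8.85749063]
```

Emit:
carry_out(moves=[{"linear":[0,0,0.001],"spin":0,"fingers":-0.64},{"linear":[0,0,0.001],"spin":0,"fingers":-0.64},{"linear":[0,0,0.001],"spin":0,"fingers":-0.64}])

```text
time: 18.45
tcp_pos: [0.5169, 0.2262, 0.2202]
tool_rot: [0.001, 0.628, 0.778, 0.001]
force: [0.1, -0.8, 10.0]
grip_width: 0.0211
```

Emit:
carry_out(moves=[{"linear":[0,0,0.001],"spin":0,"fingers":-0.64},{"linear":[0,0,0.001],"spin":0,"fingers":-0.64},{"linear":[0,0,0.001],"spin":0,"fingers":-0.64}])

```text
time: 18.7
tcp_pos: [0.5169, 0.2262, 0.2198]
tool_rot: [0.001, 0.628, 0.778, 0.001]
force: [-0.9, -0.8, 8.9]
grip_width: 0.0209
```

Emit:
carry_out(moves=[{"linear":[0,0,0.001],"spin":0,"fingers":-0.64},{"linear":[0,0,0.001],"spin":0,"fingers":-0.64},{"linear":[0,0,0.001],"spin":0,"fingers":-0.64}])

```text
time: 18.95
tcp_pos: [0.5169, 0.2262, 0.2195]
tool_rot: [0.001, 0.628, 0.778, 0.001]
force: [-1.2, -0.5, 10.3]
grip_width: 0.0209
```

```bash
python3 - <<'E'
from axis import *
s=telemetry.state(); print(s['force'])
c=grab('wrist','wr18');flange('wr18',s,(.125,.142))
print(telemetry.state()['force'])
E
```

```text
[-1.2130731  -0.51942772 10.27694478]
wr18 flange n 739 tilt x,y deg [-0.2  0.4] z 0.1353 circ ((0.8200521469116211, -1.5284132957458496), 17.875211715698242)
[-0.12359063 -0.78842463 11.01338546]
```

Emit:
carry_out(moves=[{"linear":[0,0,0],"spin":0,"fingers":-0.64},{"linear":[0,0,0],"spin":0,"fingers":-0.64},{"linear":[0,0,0],"spin":0,"fingers":-0.64},{"linear":[0,0,0],"spin":0,"fingers":-0.64},{"linear":[0,0,0],"spin":0,"fingers":-0.64}])

```text
time: 19.42
tcp_pos: [0.517, 0.2262, 0.2195]
tool_rot: [0.001, 0.628, 0.778, 0.001]
force: [-0.6, -0.4, 10.4]
grip_width: 0.0209
```

Emit:
carry_out(moves=[{"linear":[0,0,-0.0016],"spin":0,"fingers":-0.64},{"linear":[0,0,-0.0016],"spin":0,"fingers":-0.56},{"linear":[0,0,-0.0016],"spin":0,"fingers":-0.48},{"linear":[0,0,-0.0016],"spin":0,"fingers":-0.38},{"linear":[0,0,-0.0016],"spin":0,"fingers":-0.38}])

```text
time: 19.83
tcp_pos: [0.5161, 0.226, 0.2183]
tool_rot: [-0.0, 0.628, 0.778, -0.0]
force: [0.2, 0.1, 1.7]
grip_width: 0.0262
```

Emit:
carry_out(moves=[{"linear":[0,0,0],"spin":0,"fingers":-0.38},{"linear":[0,0,0],"spin":0,"fingers":-0.38},{"linear":[0,0,0],"spin":0,"fingers":-0.38}])

```text
time: 20.08
tcp_pos: [0.5162, 0.226, 0.2184]
tool_rot: [-0.0, 0.628, 0.778, -0.0]
force: [-0.2, 0.4, 1.1]
grip_width: 0.0264
```

```bash
python3 - <<'E'
from axis import *
tipview('19',(.08,.11))
c=load('si19');a=cv2.resize(c['im'][100:240,150:310,::-1],None,fx=4,fy=4,interpolation=cv2.INTER_CUBIC)
c=load('wr19');b=cv2.resize(c['im'][120:260,240:400,::-1],None,fx=4,fy=4,interpolation=cv2.INTER_CUBIC)
cv2.imwrite('pics/x19.png',np.hstack([a[:,100:500],b[:,100:500]]))
E
```

```text
20.0833 [0.5162 0.226  0.2184] [-2.000e-04  6.278e-01  7.784e-01 -3.000e-04] yaw 102.22 w 0.0264 F [-0.23  0.36  1.13]
wrist knob in tool (array([-0. , -1.1]), array([33.9, 35.6]), 16.1) 2301 world (array([515.1, 225.7]), array([33.9, 35.6]), 86.1) z [0.0859 0.1031]
   tong 0.115 [[-13.3, -8.9], [0.7, -2.6], [16.2, 6.3]] 692
   tong 0.125 [[-16.2, -17.9], [1.3, -7.2], [15.7, 15.8]] 1519
side knob in tool (array([-1.8, -3.6]), array([28.7, 35.2]), 88.6) 201 world (array([513. , 223.5]), array([28.7, 35.2]), 13.6) z [0.0933 0.109 ]
   tong 0.115 [[-17.3, -9.3], [-4.0, -2.7], [14.4, 9.4]] 71
   tong 0.125 [[-19.1, -17.8], [-5.9, -6.3], [15.0, 7.7]] 85
scene knob in tool (array([-4.2, -0.6]), array([35.5, 31.1]), 53.2) 102 world (array([516.4, 221.8]), array([35.5, 31.1]), 49.0) z [0.0885 0.1072]
   tong 0.115 [[-16.9, -9.6], [-13.7, 1.7], [14.1, 6.2]] 25
   tong 0.125 [[-18.3, -16.8], [-9.1, 4.2], [12.8, 12.9]] 36
```

View pics/x19.png

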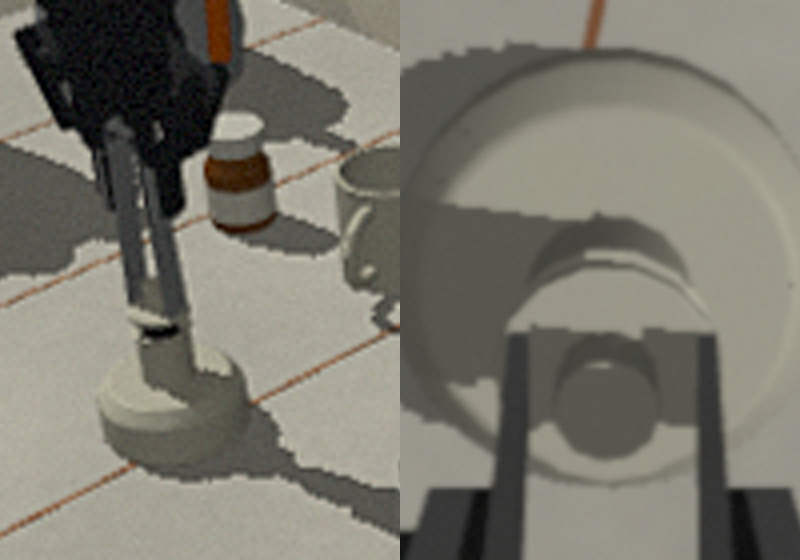

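Emit:
carry_out(moves=[{"linear":[0,0,-0.01],"spin":0,"fingers":-0.38},{"linear":[0,0,-0.04],"spin":0,"fingers":-0.38},{"linear":[0,0,-0.08],"spin":0,"fingers":-0.38},{"linear":[0,0,-0.08],"spin":0,"fingers":-0.38},{"linear":[0,0,-0.08],"spin":0,"fingers":-0.38}])

```text
time: 20.65
tcp_pos: [0.5168, 0.2263, 0.2597]
tool_rot: [0.001, 0.628, 0.778, 0.001]
force: [-0.2, 0.4, -0.8]
grip_width: 0.0262
```

```bash
python3 - <<'E'
from axis import *
tipview('20',(.085,.11))
c=load('si20');a=cv2.resize(c['im'][100:240,150:310,::-1],None,fx=4,fy=4,interpolation=cv2.INTER_CUBIC)
c=load('sc20');b=cv2.resize(c['im'][60:200,280:440,::-1],None,fx=4,fy=4,interpolation=cv2.INTER_CUBIC)
cv2.imwrite('pics/x20.png',np.hstack([a[:,100:500],b[:,100:500]]))
for t in('si20','sc20','wr20'):
    c=load(t);W=pts(c);x,y,z=W[...,0],W[...,1],W[...,2]
    J=(c['d']>0)&(x>.47)&(x<.56)&(y>.17)&(y<.28)
    for a,b in((.069,.074),(.082,.09),(.098,.108)):
        k=J&(z>a)&(z<b); 
        if k.sum()>4: print(t,a,rect(W[k][:,:2]),k.sum(),np.percentile(z[k],[10,50,90]).round(4))
E
```

```text
20.65 [0.5168 0.2263 0.2597] [5.000e-04 6.278e-01 7.783e-01 1.000e-03] yaw 102.22 w 0.0262 F [-0.22  0.44 -0.82]
wrist knob in tool (array([ 0.6, -1.5]), array([35. , 34.7]), 45.6) 1364 world (array([515.6, 226.7]), array([35. , 34.7]), 56.6) z [0.0861 0.1023]
   tong 0.115 [[-14.2, -8.7], [-11.4, -8.2], [16.9, 7.1]] 61
   tong 0.125 [[-14.6, -8.3], [-11.7, -8.0], [17.1, 4.3]] 55
side knob in tool (array([-3.1, -2.4]), array([33., 34.]), 43.6) 120 world (array([515.5, 222.9]), array([33., 34.]), 58.6) z [0.0875 0.1025]
   tong 0.115 [[-18.4, -9.4], [-12.7, -2.1], [15.6, 7.8]] 51
   tong 0.125 [[-18.5, -9.3], [-13.7, -1.2], [15.4, 8.5]] 42
scene knob in tool (array([-7.4, -5.3]), array([21.8, 22.1]), 0.7) 41 world (array([513.6, 218.1]), array([22.1, 21.8]), 11.5) z [0.0959 0.1013]
   tong 0.115 [[-17.9, -11.3], [-16.0, -1.3], [14.3, 5.2]] 26
   tong 0.125 [[-18.6, -10.0], [-17.1, -0.2], [13.6, 5.3]] 21
si20 0.069 (array([513.9, 220.2]), array([24.4, 33.2]), 60.8) 49 [0.0698 0.072  0.0732]
si20 0.082 (array([515.2, 222.8]), array([33.5, 34.4]), 58.6) 91 [0.084  0.0858 0.0875]
si20 0.098 (array([515. , 223.7]), array([13.5, 14. ]), 77.2) 27 [0.0998 0.1017 0.1025]
sc20 0.069 (array([518.4, 215.5]), array([32.8, 17.8]), 28.2) 19 [0.0698 0.0705 0.0714]
sc20 0.082 (array([516.4, 221.2]), array([35.5, 29.4]), 40.8) 60 [0.0826 0.084  0.0857]
sc20 0.098 (array([514.9, 222.3]), array([11.3, 12.1]), 55.0) 16 [0.0985 0.0998 0.1009]
wr20 0.069 (array([504.7, 223.6]), array([12.5, 33.4]), 15.4) 95 [0.0712 0.072  0.0728]
wr20 0.082 (array([515.3, 226.9]), array([35.1, 35.1]), 7.3) 1276 [0.0845 0.0854 0.0864]
wr20 0.098 (array([515.3, 226.5]), array([15.4, 15.3]), 26.9) 392 [0.1004 0.1014 0.1022]
```

View pics/x20.png

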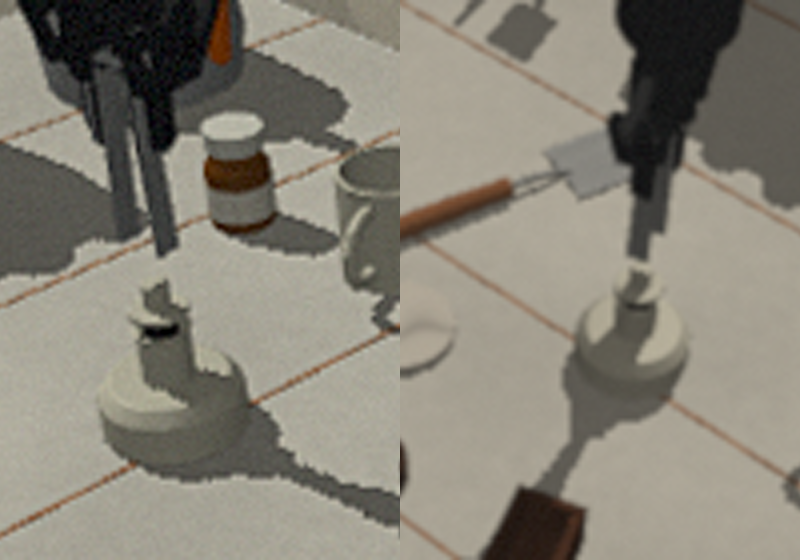

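Emit:
carry_out(moves=[{"linear":[-0.05,0.005,-0.01],"spin":0,"fingers":-0.38},{"linear":[-0.11,0.011,-0.01],"spin":0,"fingers":-0.38},{"linear":[-0.18,0.017,-0.01],"spin":0,"fingers":-0.38},{"linear":[-0.25,0.024,-0.01],"spin":0,"fingers":-0.38},{"linear":[-0.32,0.031,-0.01],"spin":0,"fingers":-0.38}])

```text
time: 21.22
tcp_pos: [0.5652, 0.0716, 0.2627]
tool_rot: [-0.001, 0.628, 0.779, -0.001]
force: [1.4, 0.1, -0.6]
grip_width: 0.0263
```

```bash
python3 - <<'E'
from h import *
s=telemetry.state(); q=s['tool_rot']; Rm=tool(s); print(s['tcp_pos'])
E
```

```text
[0.56516943 0.07159782 0.2626617 ]
```

Emit:
carry_out(moves=[{"linear":[-0.05,0.005,0],"spin":0,"fingers":-0.38},{"linear":[-0.09,0.008,0],"spin":0,"fingers":-0.38},{"linear":[-0.107,0.01,0],"spin":0,"fingers":-0.38},{"linear":[-0.107,0.01,0],"spin":0,"fingers":-0.38},{"linear":[-0.107,0.01,0.04],"spin":0,"fingers":-0.38}])

```text
time: 21.63
tcp_pos: [0.5827, 0.022, 0.2464]
tool_rot: [0.002, 0.628, 0.778, 0.002]
force: [0.4, 0.4, -0.7]
grip_width: 0.0262
```

Emit:
carry_out(moves=[{"linear":[0,0,0],"spin":0,"fingers":-0.38},{"linear":[0,0,0],"spin":0,"fingers":-0.38},{"linear":[0,0,0],"spin":0,"fingers":-0.38},{"linear":[0,0,0],"spin":0,"fingers":-0.38}])

```text
time: 21.97
tcp_pos: [0.5816, 0.0226, 0.2445]
tool_rot: [0.0, 0.627, 0.779, 0.0]
force: [-0.5, -0.3, -0.3]
grip_width: 0.0266
```

```bash
python3 - <<'E'
from axis import *
tipview('21',(.0,.001))
s=telemetry.state(); Rm=tool(s)
for t in('si21','sc21','wr21'):
    c=load(t);W=pts(c);x,y,z=W[...,0],W[...,1],W[...,2];P=(W-s['tcp_pos'])@Rm
    k=(c['d']>0)&(x>.53)&(x<.64)&(y>-.05)&(y<.09)&(abs(z-.045)<.004); print(t,'stand',rect(W[k][:,:2]),'tool',rect(P[k][:,:2]))
    k=(c['d']>0)&(abs(P[...,0])<.025)&(abs(P[...,1])<.015)&(P[...,2]>.11)&(P[...,2]<.15); print('   tip depth',np.percentile(P[k][:,2],[95,99,100]).round(4))
    for a in(.09,.1,.11,.12,.125):
        k=(c['d']>0)&(abs(P[...,0])<.025)&(abs(P[...,1])<.015)&(abs(P[...,2]-a)<.005);print('   ',a,(np.percentile(P[k][:,:2],[1,99],axis=0)*1000).round(1).tolist())
c=load('si21');a=cv2.resize(c['im'][120:260,210:370,::-1],None,fx=4,fy=4,interpolation=cv2.INTER_CUBIC)
c=load('sc21');b=cv2.resize(c['im'][90:230,260:420,::-1],None,fx=4,fy=4,interpolation=cv2.INTER_CUBIC)
cv2.imwrite('pics/x21.png',np.hstack([a[:,100:500],b[:,100:500]]))
E
```

```text
21.9667 [0.5816 0.0226 0.2445] [2.000e-04 6.274e-01 7.787e-01 3.000e-04] yaw 102.29 w 0.0266 F [-0.49 -0.28 -0.27]
wrist knob in tool (array([ -0.1, -27.1]), array([ 6.3, 55.9]), 84.5) 146 world (array([555.4,  16.7]), array([ 6.3, 55.9]), 17.8) z [0.0005 0.001 ]
   tong 0.115 [[-14.2, -8.5], [-11.5, -8.1], [16.8, 7.4]] 61
   tong 0.125 [[-14.7, -8.5], [-11.7, -8.0], [17.2, 3.9]] 55
side knob in tool (array([  1.2, -24.9]), array([ 5.6, 43.8]), 88.3) 14 world (array([557.2,  18.5]), array([ 5.6, 43.8]), 13.9) z [0.0003 0.0008]
   tong 0.115 [[-17.4, -9.3], [-14.0, -1.4], [13.3, 7.5]] 41
   tong 0.125 [[-17.7, -8.5], [-14.2, -2.0], [13.8, 10.6]] 34
   tong 0.115 [[-18.4, -8.4], [-15.9, 0.6], [12.0, 6.5]] 24
   tong 0.125 [[-18.7, -7.6], [-15.7, 0.2], [12.6, 6.7]] 18
si21 stand (array([584.1,  19.4]), array([55.7, 89.5]), 17.8) tool (array([-3.1,  1.5]), array([55.7, 89.5]), 84.4)
   tip depth [0.1317 0.1325 0.1325]
    0.09 [[-16.5, -9.3], [12.2, 8.7]]
    0.1 [[-16.4, -9.2], [13.0, 8.8]]
    0.11 [[-17.4, -10.4], [13.0, 8.1]]
    0.12 [[-17.0, -9.3], [13.8, 7.5]]
    0.125 [[-17.2, -8.8], [14.2, 9.8]]
sc21 stand (array([583.8,  17.9]), array([51.5, 89.2]), 18.0) tool (array([-4.6,  1. ]), array([51.5, 89.2]), 84.2)
   tip depth [0.133  0.1357 0.1367]
    0.09 [[-16.7, -9.6], [10.8, 6.2]]
    0.1 [[-16.4, -9.6], [12.1, 6.0]]
    0.11 [[-17.1, -8.9], [13.1, 5.9]]
    0.12 [[-18.0, -8.4], [12.5, 6.5]]
    0.125 [[-18.3, -8.4], [12.7, 6.6]]
wr21 stand (array([584.1,  21.5]), array([52.4, 88.1]), 17.8) tool (array([-1.1,  2. ]), array([52.4, 88.1]), 84.5)
   tip depth [0.1319 0.1327 0.1331]
    0.09 [[-12.7, -9.1], [15.9, 6.9]]
    0.1 [[-12.9, -8.9], [16.1, 3.4]]
    0.11 [[-13.5, -8.7], [17.0, -7.3]]
    0.12 [[-13.7, -8.6], [17.3, 7.3]]
    0.125 [[-14.0, -8.6], [17.5, 7.3]]
```

View pics/x21.png

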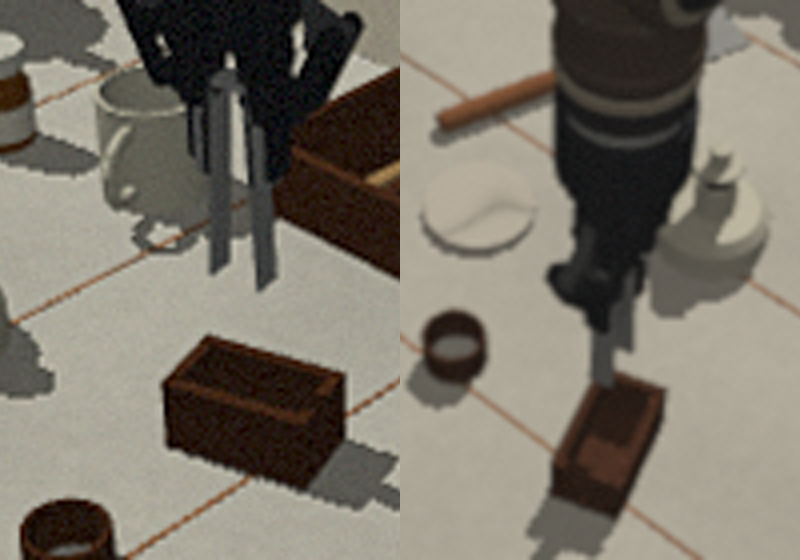

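View pics/wr21.png

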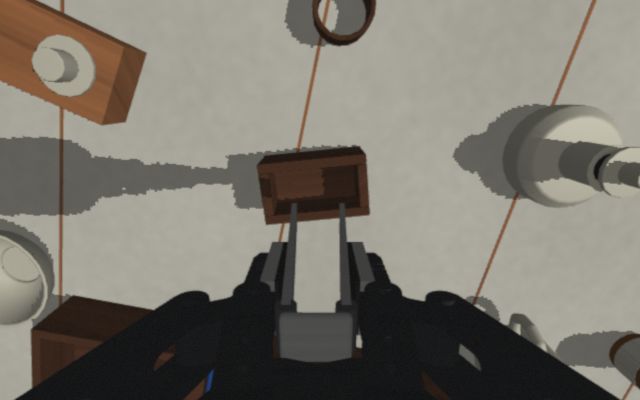

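Emit:
carry_out(moves=[{"linear":[-0.004,0.004,0.04],"spin":0,"fingers":-0.38},{"linear":[-0.004,0.004,0.08],"spin":0,"fingers":-0.38},{"linear":[-0.004,0.004,0.12],"spin":0,"fingers":-0.38},{"linear":[-0.004,0.004,0.16],"spin":0,"fingers":-0.38},{"linear":[-0.004,0.004,0.18],"spin":0,"fingers":-0.38}])

```text
time: 22.53
tcp_pos: [0.5831, 0.0203, 0.1516]
tool_rot: [-0.001, 0.628, 0.778, -0.001]
force: [-1.2, -0.7, -0.9]
grip_width: 0.0267
```

Emit:
carry_out(moves=[{"linear":[0,0,0.003],"spin":0,"fingers":-0.38},{"linear":[0,0,0.007],"spin":0,"fingers":-0.38},{"linear":[0,0,0.012],"spin":0,"fingers":-0.38},{"linear":[0,0,0.016],"spin":0,"fingers":-0.38},{"linear":[0,0,0.018],"spin":0,"fingers":-0.38}])

```text
time: 22.95
tcp_pos: [0.5844, 0.0202, 0.1455]
tool_rot: [0.001, 0.628, 0.778, 0.0]
force: [0.2, 0.2, -0.5]
grip_width: 0.0268
```

Now to creep down until the tips touch the well floor.

Emit:
carry_out(moves=[{"linear":[0,0,0.002],"spin":0,"fingers":-0.38},{"linear":[0,0,0.002],"spin":0,"fingers":-0.38},{"linear":[0,0,0.002],"spin":0,"fingers":-0.38},{"linear":[0,0,0.002],"spin":0,"fingers":-0.38}])

```text
time: 23.28
tcp_pos: [0.584, 0.0202, 0.1439]
tool_rot: [0.0, 0.628, 0.778, 0.0]
force: [-0.1, 0.5, -1.4]
grip_width: 0.0265
```

Emit:
carry_out(moves=[{"linear":[0,0,0.002],"spin":0,"fingers":-0.38},{"linear":[0,0,0.003],"spin":0,"fingers":-0.38},{"linear":[0,0,0.003],"spin":0,"fingers":-0.38}])

```text
time: 23.53
tcp_pos: [0.5839, 0.0202, 0.142]
tool_rot: [-0.0, 0.628, 0.778, -0.0]
force: [0.0, -0.8, -0.8]
grip_width: 0.0264
```

Emit:
carry_out(moves=[{"linear":[0,0,0.001],"spin":0,"fingers":-0.38},{"linear":[0,0,0.002],"spin":0,"fingers":-0.38},{"linear":[0,0,0.002],"spin":0,"fingers":-0.38},{"linear":[0,0,0.002],"spin":0,"fingers":-0.38}])

```text
time: 23.87
tcp_pos: [0.584, 0.0202, 0.1412]
tool_rot: [0.0, 0.628, 0.778, 0.0]
force: [-0.0, 0.3, 0.2]
grip_width: 0.0263
```

Emit:
carry_out(moves=[{"linear":[0,0,0.001],"spin":0,"fingers":-0.36},{"linear":[0,0,0.001],"spin":0,"fingers":-0.33},{"linear":[0,0,0.001],"spin":0,"fingers":-0.3},{"linear":[0,0,0.001],"spin":0,"fingers":-0.26},{"linear":[0,0,0.001],"spin":0,"fingers":-0.2}])

```text
time: 24.28
tcp_pos: [0.5839, 0.0202, 0.1406]
tool_rot: [-0.0, 0.628, 0.778, -0.0]
force: [0.1, 0.7, -0.6]
grip_width: 0.0341
```

Emit:
carry_out(moves=[{"linear":[0,0,0],"spin":0,"fingers":0},{"linear":[0,0,0],"spin":0,"fingers":0.2},{"linear":[0,0,0],"spin":0,"fingers":0.4},{"linear":[0,0,0],"spin":0,"fingers":0.4}])

```text
time: 24.62
tcp_pos: [0.5839, 0.0202, 0.1407]
tool_rot: [0.0, 0.628, 0.778, -0.0]
force: [0.2, 0.1, -0.1]
grip_width: 0.0599
```

```bash
python3 - <<'E'
from h import *
s=telemetry.state(); print(s['tcp_pos'],s['grip_width'],s['force'])
c=grab('side','si22');a=cv2.resize(c['im'][120:260,210:370,::-1],None,fx=4,fy=4,interpolation=cv2.INTER_CUBIC)
c=grab('wrist','wr22');b=cv2.resize(c['im'][120:400,160:480,::-1],None,fx=2,fy=2,interpolation=cv2.INTER_CUBIC)
cv2.imwrite('pics/x22.png',np.hstack([a[:,100:500],b[:,100:500]]))
E
```

```text
[0.58394085 0.02019304 0.14070862] 0.05990920185305626 [ 0.2243885   0.13268931 -0.06720304]
```

View pics/x22.png

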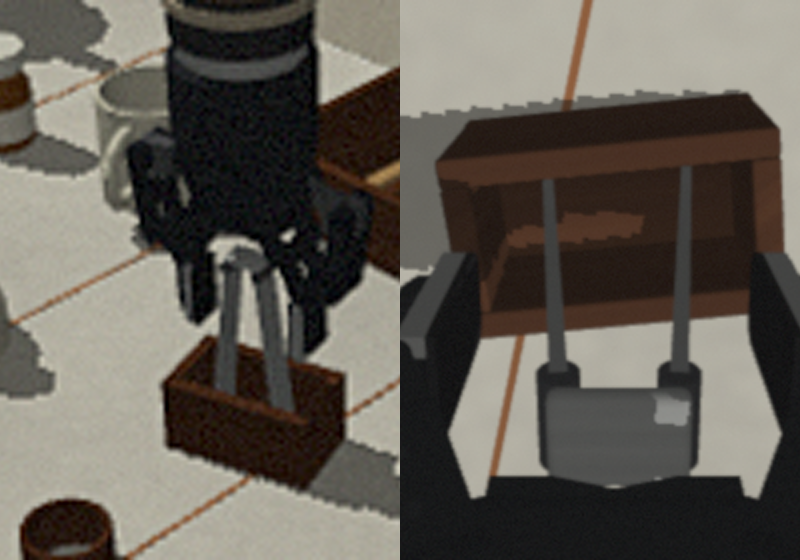

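The tongs stand free between the open fingers. I'll go straight up and check.

Emit:
carry_out(moves=[{"linear":[0,0,-0.02],"spin":0,"fingers":0.5},{"linear":[0,0,-0.08],"spin":0,"fingers":0.5},{"linear":[0,0,-0.15],"spin":0,"fingers":0.5},{"linear":[0,0,-0.22],"spin":0,"fingers":0.5},{"linear":[0,0,-0.28],"spin":0,"fingers":0.5}])

```text
time: 25.13
tcp_pos: [0.5838, 0.0202, 0.2839]
tool_rot: [0.001, 0.628, 0.778, 0.001]
force: [0.6, 0.5, 0.3]
grip_width: 0.0641
```

Emit:
carry_out(moves=[{"linear":[0,0,-0.04],"spin":0,"fingers":0.5},{"linear":[0,0,-0.04],"spin":0,"fingers":0.5},{"linear":[0,0,-0.04],"spin":0,"fingers":0.5},{"linear":[0,0,-0.04],"spin":0,"fingers":0.5}])

```text
time: 25.47
tcp_pos: [0.5838, 0.0202, 0.3003]
tool_rot: [-0.0, 0.628, 0.778, -0.0]
force: [0.0, 0.0, -1.1]
grip_width: 0.0644
```

```bash
python3 - <<'E'
from h import *
s=telemetry.state(); print(s['time'],s['tcp_pos'],s['joint_vel'].round(3))
for n in('side','scene','wrist'):
    t=n[:2]+'23';c=grab(n,t);W=pts(c);x,y,z=W[...,0],W[...,1],W[...,2];ok=c['d']>0
    S=ok&(x>.53)&(x<.64)&(y>-.05)&(y<.09)
    for a,b in((.041,.049),(.075,.085),(.095,.105),(.121,.13)):
        k=S&(z>a)&(z<b); 
        if k.sum()>4: print(t,a,rect(W[k][:,:2]),np.percentile(z[k],[50,95]).round(4))
    J=ok&(x>.47)&(x<.56)&(y>.17)&(y<.28)
    for a,b in((.069,.074),(.082,.09),(.098,.108)):
        k=J&(z>a)&(z<b)
        if k.sum()>4: print(t,'jar',a,rect(W[k][:,:2]),np.median(z[k]).round(4))
a=load('si23')['im'][:,:,::-1]; b=load('sc23')['im'][:,:,::-1]
cv2.imwrite('pics/x23.png',np.hstack([cv2.resize(a[140:340,180:430],None,fx=1.6*2,fy=1.6*2)[:,:400],cv2.resize(b[100:300,220:470],None,fx=3.2,fy=3.2)[:,:400]])[:600])
cv2.imwrite('pics/s23.png',a)
E
```

```text
25.4667 [0.58375871 0.02022904 0.30031434] [ 0.     0.013 -0.025 -0.004 -0.     0.001]
si23 0.041 (array([583.2,  18.8]), array([58.3, 89.9]), 17.2) [0.0446 0.0473]
si23 0.075 (array([583.3,  18.8]), array([16.5, 31.3]), 10.6) [0.0795 0.0846]
si23 0.095 (array([583.9,  18.7]), array([17.7, 27.1]), 11.5) [0.1008 0.104 ]
si23 0.121 (array([583.5,  18.4]), array([17.5, 22.8]), 7.2) [0.1248 0.1261]
si23 jar 0.069 (array([514.5, 219.2]), array([24.4, 34.1]), 67.1) 0.0716
si23 jar 0.082 (array([515.9, 223.5]), array([31.8, 34.1]), 55.2) 0.0855
si23 jar 0.098 (array([516.6, 224.9]), array([17.5, 15. ]), 42.2) 0.1012
sc23 0.041 (array([583.7,  18.3]), array([52., 89.]), 18.0) [0.0438 0.046 ]
sc23 0.075 (array([586. ,  19.1]), array([13.5, 33.9]), 0.9) [0.0799 0.084 ]
sc23 0.095 (array([582.2,  16.7]), array([15. , 24.3]), 12.5) [0.1011 0.1045]
sc23 0.121 (array([582.8,  17.7]), array([15. , 22.8]), 14.7) [0.1233 0.125 ]
sc23 jar 0.069 (array([520.7, 214.8]), array([32.2, 12.9]), 37.1) 0.0706
sc23 jar 0.082 (array([515.6, 222.6]), array([34. , 31.5]), 54.1) 0.0845
sc23 jar 0.098 (array([515.1, 222.8]), array([14.4, 13.5]), 39.8) 0.0995
wr23 0.041 (array([584.2,  21.6]), array([52.1, 88. ]), 18.2) [0.045  0.0462]
wr23 0.075 (array([578.1,  17.2]), array([14.1, 33.6]), 40.3) [0.0834 0.0848]
wr23 0.095 (array([577.1,  20.3]), array([ 3.4, 26.1]), 12.5) [0.0993 0.1027]
wr23 0.121 (array([583. ,  21.5]), array([15.4, 22.8]), 12.3) [0.1244 0.1256]
wr23 jar 0.069 (array([516. , 218.9]), array([34.9, 20.2]), 1.1) 0.0719
wr23 jar 0.082 (array([515.6, 225.5]), array([35.4, 34.3]), 1.9) 0.0856
wr23 jar 0.098 (array([515.5, 226.3]), array([16.6, 15.3]), 82.4) 0.1016
```

View pics/x23.png

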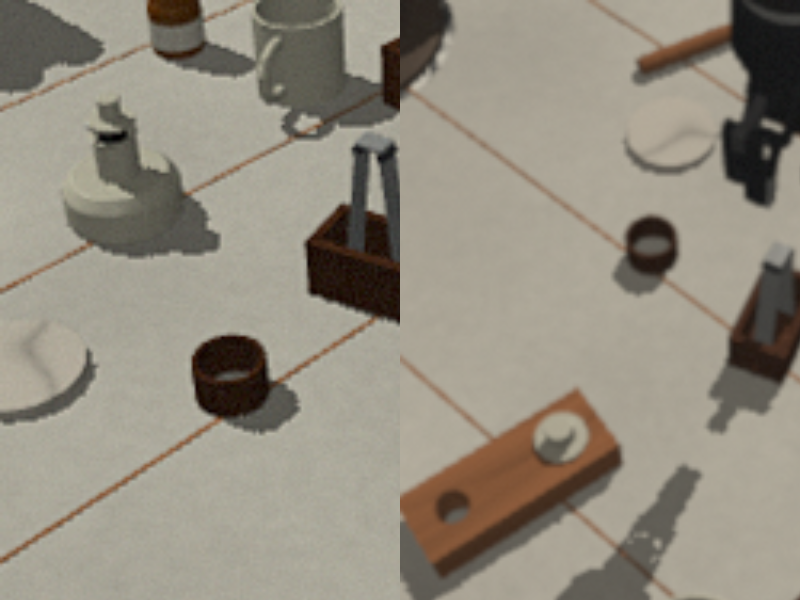

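View pics/s23.png

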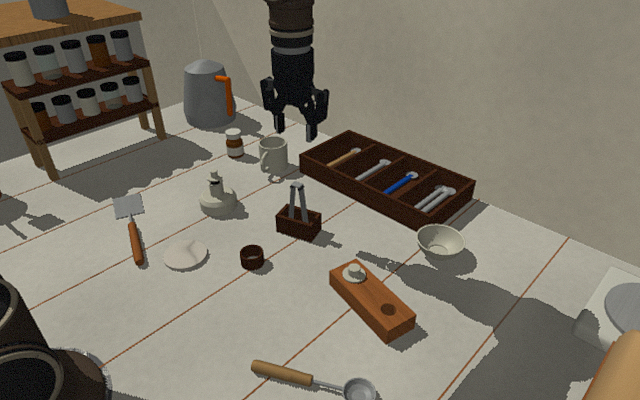

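The tongs stand upright at (298,205), centred in the stand. The stopper stands upright in the jar at (215,185), and the bystanders haven't moved. Handing in.

```bash
python3 -c "
from workcell import workorder
print(workorder.job_done())"
```

```text
the job is handed in; nothing more can be done
None
```

The smaller stopper is in the jar, pressed against the rubber stop, and the tongs are back upright in their stand. I handed the job in at about 25.6 s; no verdict was reported.

**What I did**
- I took the tongs from the stand and squeezed them on the smaller stopper's knob (the −y hole of the block). I lifted the stopper out and lowered it into the jar's neck.
- The seal dragged with about 3 N. From the stop on I pushed in steps of about 0.5 mm, up to about 12 N in all, and held that for over 0.4 s. That puts roughly 8 to 9 N on the rubber stop, by subtracting the seal's drag and the tongs' weight, since the stop force itself cannot be measured.
- I then opened the tongs, stood them in their well, let go and moved the arm up clear.

**Last checks**
- **Stopper:** it is centred in the neck to about 1 mm. It leant less than 1° while in the tongs and still looks upright. Its flange top is at z = 85.5 mm, so the plug's bottom is about 20 mm below the rim.
- **Tongs:** they are upright, with their top at 124–125 mm as at the start, within about 1 mm of the stand's centre.
- **Bystanders:** the large stopper, mug, bowl and napkin ring look unmoved in the pictures; I did not measure them again.

**What disagreed**
- **Camera offsets:** the wrist and fixed cameras differed by about 3–4 mm in y. I allowed for this by measuring positions relative to the tongs or stopper in the same view.
- **Slip:** near 10 N of push the tips slid about 2 mm down the knob onto the flange. When I relaxed the squeeze the tongs also slid about 2 mm in the pads. Neither affected the result.

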